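# Make up the rework kit: keyed cartridges, cover plate, supplies

## Robot

A 6-joint arm with a two-finger parallel gripper is mounted at the origin on a cart in front of the work surface, level with it; the furniture and walls round the work are solid. World frame = base frame: x ahead of the robot, y to its left, z up, the work surface at z = 0. Lengths are in m, angles in degrees, forces in N, time in s.
With the tool pointing down it reaches from about 0.25 to 0.725 m from the base axis. Payload 9.7 kg.
Tool frame: the origin (TCP) lies at the very end of the fingers, on their centre line; the grasp point (between the pads) lies 19 mm behind it (bot.hold_point_z is the distance from the TCP to the grasp point, in m); z points along the fingers, y is the line along which they close (so a half turn about z gives the same grasp; the last joint's range is limited). The gripper opens to 85 mm and grips with 20 to 120 N. Pads are 22 mm wide; open, the fingers measure 114 mm over their backs; the gripper's body (76 mm by 85 mm) begins 54 mm behind the grasp point. The pads swing forward as they close: fully open they stand 13 mm farther back than shut.
Start: joints at [67.494, 4.979, 10.078, 95.1, 0, 90], TCP at [0.211, 0.508, 0.198] pointing down, gripper open.
Joint ranges: [-179.16, 179.16], [-48.56, 103.87], [-65.8, 70.77], [-126.05, 130.52], [-82.76, 87.17], [-180, 180]. Speed limits (degrees/s): [127.2, 127.2, 147.25, 180, 180, 180].

## Interface

Orientations are given as [roll, pitch, yaw] about the fixed x, y, z axes, in that order (R = Rz(yaw) Ry(pitch) Rx(roll)).
In Python, from workcell import bot gives the robot as it stands.
- The arm moves only by the tool play_rows, never from a script. Its argument "targets" is a list of rows, each an object with "grip": the closure in counts, from 0 (fully open) to 255 (shut); "linear": the shift along the world's x, y, z in cm, a list of three; "delta_rot": the turn, a rotation vector about the world's x, y, z in rad, a list of three. A call has 1 to 10 rows; each row is the pose to reach, as a shift and turn from the pose commanded when the call began; what a row does not reach only later rows make up. A row lasts 1/10 s, in which the tool goes at most 50 mm and 8.59 degrees, less where a joint would pass 70% of its speed; a pose out of reach is approached as far as the arm can. A call with a gripper value outside its range is refused whole. The fingers move at their own pace and stop on an object; "force" is the grip in N (left out, the last holds). Time passes only in rows, so rows that repeat a pose let the fingers close. It gives the time, the measured TCP pose, the force, the opening and the grip force at its end, in the units of the state.
- bot.get_obs(): the state, without advancing time (a new reading comes with each control period).
- bot.camera(name): name is "scene" or "side" or "wrist"; returns a dict with "color" (420x560x3 uint8, red, green, blue), "range_z" (420x560 float32, m along the optical axis (not along the pixel's ray), 0 where there is no reading), "fov_y" (degrees; the focal length in pixels is half the picture's height over the tangent of half this angle, whatever the lens; pixels are square), "cx", "cy" (the principal point, pixels), "world_to_cam" (4x4, takes a point from world to camera coordinates). Camera axes: x right, y up, looking along -z (the intrinsics and any distortion apply to the point x, -y, -z); pixel columns grow to the right and rows downward; lengths in m; the calibration is good to about 2 mm. A picture is of the moment at which its call begins.
- bot.job_done(): hands the job in; it is judged then, once.
Trained networks look in a picture, given as the dict that the camera call returned (one of the last four; its "shot" number tells which), for a name from the list of things; names that differ only in an ending like _2 or _b are one class to them, and where a whole thing is asked for, a point or a joint stands for the part that bears it (a point fixed in the world has none). Each returns a list of dicts, best first, with "conf" (0 to 1); they miss things now and then, are a little off and sometimes report something else, mostly with a low value. They report only what shows in the picture. A call takes as long as a camera call. They do not tell look-alikes from the thing itself.
- bot.search_frame(picture, target): "box" ([left, top, right, bottom] in pixels, round what is visible of it).
- bot.trace(picture, target): "pixels" (420x560 bool, what is visible of it) and "box" ([left, top, right, bottom] in pixels, round what is visible of it).
- bot.pinpoint(picture, target): "pixel" ([column, row] in pixels: a listed point, or the origin of a listed thing).
The state is a dict: "time": time; "q": joint angles; "qd": joint speeds; "joint_efforts": joint torques, N m; "ee_pos": TCP position; "tcp_rot": TCP orientation; "wrist_force": force on the tool from outside, world axes, zero at the start; "torque": the same for the moment, N m; "opening": finger opening in m; "grasp_force": force on a finger pad.
Only numpy, scipy, OpenCV 4.12 (cv2) and the standard library are available. Lean on these libraries where they do the work, as an engineer would, in place of code of your own. Each camera call takes 0.05 s, during which the arm holds its last target. There are 200 camera calls.

## Task

Make up the rework kit. Turn each D-shaped cartridge so that its flat matches a socket of the rack and set it fully home, one to a socket (any socket will do), and only when all the cartridges are in, lower the cover plate over the rack's two pins until it lies flush on the posts. Pack the solder spool, the small bottle and the loupe, as many of them as are here, side by side and upright on the floor of the low black tray, and leave the heat sink where it is.

Things in the scene. Friction and masses are not known exactly. Their poses are not given: they have to be found in the camera images.
- cartridge_0: D-section cartridge standing upright on the bench: aluminium body 28 mm high, round with radius 21 mm but for one upright flat 14 mm from the axis; on its top a black bar grip 14 mm thick (along x), 36 mm long (along y) and 26 mm high, so 54 mm high in all; the bar is parallel to the flat. Origin on the axis at the underside, z up, +x points square out of the flat. 85 to 170 g. All cartridges are alike; two or three are present. None when absent
- cartridge_1: D-section cartridge standing upright on the bench: aluminium body 28 mm high, round with radius 21 mm but for one upright flat 14 mm from the axis; on its top a black bar grip 14 mm thick (along x), 36 mm long (along y) and 26 mm high, so 54 mm high in all; the bar is parallel to the flat. Origin on the axis at the underside, z up, +x points square out of the flat. 85 to 170 g. All cartridges are alike; two or three are present. None when absent
- cartridge_2: D-section cartridge standing upright on the bench: aluminium body 28 mm high, round with radius 21 mm but for one upright flat 14 mm from the axis; on its top a black bar grip 14 mm thick (along x), 36 mm long (along y) and 26 mm high, so 54 mm high in all; the bar is parallel to the flat. Origin on the axis at the underside, z up, +x points square out of the flat. 85 to 170 g. All cartridges are alike; two or three are present. None when absent
- rack: cartridge rack fixed to the bench, 64 x 244 mm, long side along its y: dark base plate 4 mm thick, three grey socket blocks in a row (block tops 26 mm above the bench, sockets 62 mm apart at y = +62, 0, -62 mm), and at y = +107 and -107 mm an aluminium post 18 mm thick whose flat shoulder is 66 mm above the bench; on each shoulder stands a locating pin of 8 mm diameter, 12 mm high, with a conical tip 9 mm higher. Origin at the centre of its underside, z up
- socket_0: left (rack +y) open-topped D-shaped socket of the rack, 22 mm deep, 1.5 mm wider than a cartridge all round (radius 22.5 mm, flat 15.5 mm from the axis), so a cartridge enters only when turned to within about 0.1 rad. Origin on the axis on the socket's floor, +x points square out through the socket's flat: a seated cartridge has the same origin and the same x direction
- socket_1: middle open-topped D-shaped socket of the rack, 22 mm deep, 1.5 mm wider than a cartridge all round (radius 22.5 mm, flat 15.5 mm from the axis), so a cartridge enters only when turned to within about 0.1 rad. Origin on the axis on the socket's floor, +x points square out through the socket's flat: a seated cartridge has the same origin and the same x direction
- socket_2: right (rack -y) open-topped D-shaped socket of the rack, 22 mm deep, 1.5 mm wider than a cartridge all round (radius 22.5 mm, flat 15.5 mm from the axis), so a cartridge enters only when turned to within about 0.1 rad. Origin on the axis on the socket's floor, +x points square out through the socket's flat: a seated cartridge has the same origin and the same x direction
- rack_seat (a point): point midway between the two post shoulders of the rack, at shoulder height: the cover plate's origin when it is home. Axes as the rack's
- cover_plate: flat aluminium cover plate 56 x 240 x 8 mm, long side along its y, lying on the bench with its grip up; two through holes of 12.5 mm diameter at y = +107 and -107 mm; in the middle a black bar grip 14 mm thick (x), 60 mm long (y), standing 30 mm above the plate (38 mm above its underside). Origin at the centre of its underside, z up. 175 to 350 g. It may go on either way round
- tray: low black open tray fixed to the bench, 145 mm (x) by 70 mm (y), 18 mm high, walls and floor 4 mm thick (inside 137 x 62 mm, 14 mm deep). Origin at the centre of its underside, z up
- tray_in (a point): centre of the tray's inner floor. Axes as the tray's
- spool: spool of solder wire standing on its flange, 54 mm diameter, 40 mm high. Origin at the centre of its underside, z up. About 260 g. None when absent
- bottle: small dispenser bottle with a pointed cap, 31 mm diameter, 81 mm high; its straight lower body can be gripped from 10 to 45 mm above its foot. Origin at the centre of its underside, z up. None when absent
- eye_loupe: black eye loupe standing on its rim, about 37 mm diameter, 41 mm high. Origin at the centre of its underside, z up. None when absent
- heat_sink: finned heat sink 36 x 44 x 19 mm, a bystander standing among the parts; it belongs to other work and must not be pushed about. Origin at the centre of its underside
Mind the look-alikes: they are no part of the job. What is shaped like the cartridge_1 but brown is not meant.

How it is judged:
By the outcome, as a careful person would: the job done as asked, in the order asked, and still so for the second after the job is handed in, with the robot touching nothing.
Of cartridge_0, cartridge_1, cartridge_2 only 2 to 3 are there at a start; the rules pass over those that are not, and their reading is None.
Of spool, bottle, eye_loupe only 2 to 3 are there at a start; the rules pass over those that are not, and their reading is None.
At some moment in a run one of cartridge_0, cartridge_1, cartridge_2, cover_plate, spool may be knocked a few centimetres aside while the robot is not near it.
It also fails if it takes over 208 s, if anything falls off the work surface, if the arm or the gripper's body presses on something with over 40 N, if the wrist force passes 120 N, or if a joint passes its speed limit or range.

## Working session

There is one attempt and no reset: what is moved stays moved. The work goes in short steps, Python scripts to look and compute and a tool call to move; the robot and the scene stay as the last step left them, time stands still between calls to the robot, and variables do not carry over. Pictures are saved under pics/ and viewed, at most 14 in all, crops included, and the job is handed in when it is done.

Besides the shell and the picture viewer there is one more tool, called after "Request:" as name([rows], argument=value, ...), one row to a line, values as JSON. play_rows: Moves the arm, as the interface text tells. Its arguments: {"type":"object","properties":{"targets":{"type":"array","items":{"type":"object","properties":{"grip":{"type":"number"},"linear":{"type":"array","items":{"type":"number"}},"delta_rot":{"type":"array","items":{"type":"number"}}}}},"force":{"type":"number"}},"required":["targets"]}

```bash
ls; mkdir -p pics
python3 - <<'E'
from workcell import bot
import cv2,numpy as np,pickle
o=bot.get_obs(); print(o['ee_pos'],o['tcp_rot'],o['opening'])
ims=[]
for n in ['scene','side','wrist']:
    p=bot.camera(n); pickle.dump(p,open(n+'0.pkl','wb'))
    print(n,p['fov_y'],p['cx'],p['cy'],p['world_to_cam'].round(3).tolist(), [k for k in p])
    cv2.imwrite(f'pics/{n}0.png',p['color'][:,:,::-1])
E
```

```text
pics
[0.21041925 0.5078349  0.1976839 ] [-1.79922295e+02 -7.44488482e-04  1.57492230e+02] 0.0856227763051121
scene 44.42171178848213 282.107890910969 215.43258899198526 [[0.477, -0.879, 0.009, -0.324], [0.603, 0.335, 0.724, -0.36], [-0.64, -0.34, 0.689, -1.044], [0.0, 0.0, 0.0, 1.0]] ['color', 'range_z', 'fov_y', 'cx', 'cy', 'world_to_cam', 'shot']
side 55.506862294874075 278.8477961005591 208.34377167185096 [[-1.0, 0.02, -0.006, 0.55], [-0.014, -0.477, 0.879, -0.091], [0.015, 0.878, 0.478, -0.821], [0.0, 0.0, 0.0, 1.0]] ['color', 'range_z', 'fov_y', 'cx', 'cy', 'world_to_cam', 'shot']
wrist 58.28789474579294 278.1747877909735 205.3807904954992 [[0.384, 0.923, -0.001, -0.548], [-0.887, 0.369, -0.278, 0.036], [-0.256, 0.108, 0.961, -0.379], [0.0, 0.0, 0.0, 1.0]] ['color', 'range_z', 'fov_y', 'cx', 'cy', 'world_to_cam', 'shot']
```

View pics/scene0.png

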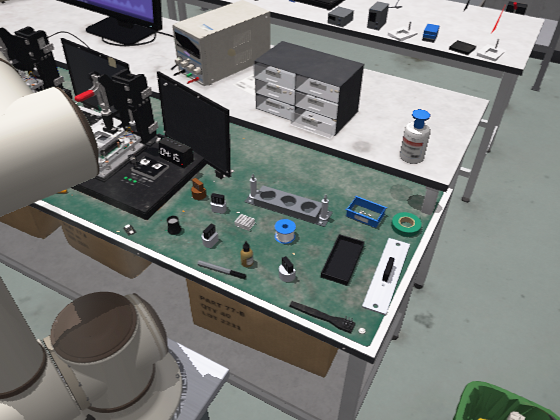

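View pics/side0.png

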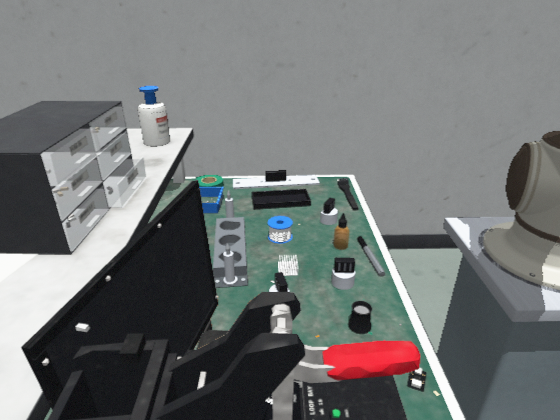

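Scene view: cartridges at about (218,203), (209,236), (288,268); brown look-alike (198,188); spool (286,231), bottle (247,252), loupe (174,225), heat sink (245,220), tray (345,258), cover (388,272), rack (288,200). All parts present.

```bash
cat > h.py <<'E'
from workcell import bot
import cv2,numpy as np
def cloud(p):
    H,W=p['range_z'].shape; f=H/2/np.tan(np.radians(p['fov_y']/2))
    v,u=np.mgrid[:H,:W]; z=p['range_z'].astype(float)
    c=np.stack([(u-p['cx'])/f*z,-(v-p['cy'])/f*z,-z],-1)
    M=p['world_to_cam']; w=(c-M[:3,3])@M[:3,:3]
    w[z==0]=np.nan; return w
def proj(p,X):
    H=p['range_z'].shape[0]; f=H/2/np.tan(np.radians(p['fov_y']/2))
    c=p['world_to_cam'][:3,:3]@np.asarray(X)+p['world_to_cam'][:3,3]
    return p['cx']+f*c[0]/-c[2], p['cy']-f*c[1]/-c[2]
def rect(P):
    (x,y),(a,b),t=cv2.minAreaRect((P[:,:2]*1000).astype(np.float32))
    if a<b: a,b,t=b,a,t+90
    return [round(x,1),round(y,1),round(a,1),round(b,1),round((t+90)%180-90,1)]  # long side angle
def sel(W,m,lo,hi):
    P=W[m]; P=P[np.isfinite(P[:,0])]; return P[(P[:,2]>lo)&(P[:,2]<hi)]
E
python3 - <<'E'
from h import *
top={'cartridge_0':(.045,.06),'spool':(.035,.045),'bottle':(.01,.09),'eye_loupe':(.035,.046),'heat_sink':(.01,.03),'cover_plate':(.004,.013),'tray':(.013,.022),'rack':(.06,.1)}
for n in ['scene','side']:
    p=bot.camera(n); W=cloud(p); np.save(n+'W.npy',W)
    for k,(lo,hi) in top.items():
        for d in bot.trace(p,k):
            if d['conf']<.3: continue
            P=sel(W,d['pixels'],lo,hi)
            print(n,k,round(d['conf'],2),np.array(d['box']).astype(int),len(P),rect(P) if len(P)>4 else '', 'zmax',np.nanmax(W[d['pixels']][:,2]).round(3), 'rgb',np.median(p['color'][d['pixels']],0))
E
```

```text
scene cartridge_0 0.73 [203 224 217 250] 90 [432.9, 79.6, 38.3, 17.7, -7.2] zmax 0.062 rgb [84. 85. 89.]
scene cartridge_0 0.64 [192 178 207 199] 61 [569.7, 211.4, 39.6, 14.4, 73.0] zmax 0.06 rgb [54. 41. 26.]
scene cartridge_0 0.6 [280 257 295 281] 93 [430.5, -148.5, 38.4, 14.3, 56.1] zmax 0.06 rgb [87. 88. 92.]
scene cartridge_0 0.48 [210 195 227 213] 79 [547.7, 130.6, 37.1, 16.1, -73.2] zmax 0.059 rgb [80. 83. 86.]
scene spool 0.83 [275 218 295 244] 234 [547.2, -80.3, 54.6, 50.8, 4.3] zmax 0.046 rgb [ 54. 139. 213.]
scene bottle 0.68 [243 243 252 266] 230 [414.1, -44.0, 30.8, 25.7, -50.8] zmax 0.08 rgb [83.  79.5 56.5]
scene eye_loupe 0.72 [274 191 301 217] 0  zmax 0.033 rgb [ 98. 102. 107.]
scene eye_loupe 0.49 [164 216 179 236] 71 [423.6, 189.7, 33.8, 29.8, 51.6] zmax 0.046 rgb [19. 18. 20.]
scene heat_sink 0.72 [233 214 256 227] 192 [532.7, 37.1, 45.9, 39.8, 88.5] zmax 0.026 rgb [158. 154. 155.]
scene heat_sink 0.59 [212 195 225 212] 94 [540.2, 124.2, 40.7, 23.5, -53.9] zmax 0.059 rgb [79.5 81.5 85. ]
scene cover_plate 0.67 [364 237 407 318] 1514 [553.4, -362.7, 245.4, 57.2, 5.
[... 924 characters left out ...]
244] 256 [548.4, -76.2, 56.8, 52.1, -89.4] zmax 0.04 rgb [ 78. 154. 221.]
side bottle 0.75 [333 214 347 252] 343 [419.8, -30.4, 30.6, 19.3, 2.0] zmax 0.076 rgb [99. 82. 54.]
side eye_loupe 0.74 [348 301 371 338] 134 [424.9, 193.6, 32.1, 30.5, -83.4] zmax 0.041 rgb [26. 27. 29.]
side heat_sink 0.83 [278 260 299 276] 109 [532.9, 42.5, 41.3, 32.2, 88.7] zmax 0.052 rgb [226.  226.5 227. ]
side cover_plate 0.76 [234 168 319 188] 625 [553.0, -359.0, 234.2, 61.9, 6.1] zmax 0.038 rgb [240. 243. 247.]
side tray 0.6 [247 190 310 211] 217 [543.0, -244.5, 144.9, 74.3, 5.2] zmax 0.018 rgb [32. 34. 36.]
side rack 0.56 [210 192 247 292] 137 [651.0, -28.3, 230.4, 16.1, -85.9] zmax 0.086 rgb [126. 131. 136.]
```

Request:
play_rows([
  {"grip":0,"linear":[12,-24,10]},
  {"grip":0,"linear":[12,-24,10]},
  {"grip":0,"linear":[12,-24,10]},
  {"grip":0,"linear":[12,-24,10]},
  {"grip":0,"linear":[12,-24,10]},
  {"grip":0,"linear":[24,-48,10]},
  {"grip":0,"linear":[24,-48,10]},
  {"grip":0,"linear":[24,-48,10]},
  {"grip":0,"linear":[24,-48,10]},
  {"grip":0,"linear":[24,-48,10]},
], force=40)

```text
validation failed for argument at $.ta...
```

Run:
```python
from h import *
o=bot.get_obs(); print(o['time'],o['ee_pos'],o['tcp_rot'],o['q'],o['opening'])
p=bot.camera('wrist'); cv2.imwrite('pics/w1.png',cv2.resize(p['color'],(784,588))[:,:,::-1])
```

```text
1.05 [0.21051719 0.50810936 0.19838263] [-1.79998529e+02 -1.60945375e-03  1.57492414e+02] [6.74941220e+01 4.97985747e+00 1.00790707e+01 9.51006842e+01
 1.60949761e-03 9.00017084e+01] 0.08499582664279642
```

View pics/w1.png

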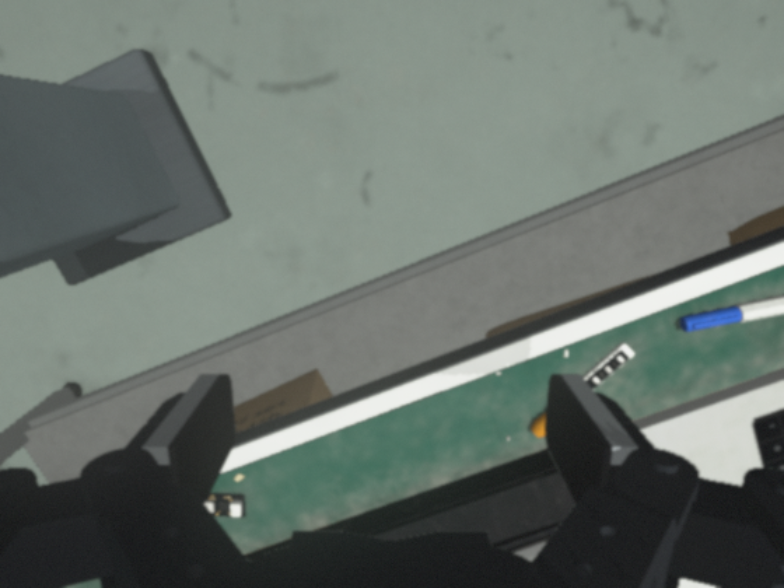

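The wrist picture shows only the bench's front edge, since the move was refused and the arm never left its start. I'll include the rotation in each row.

Request:
play_rows([
  {"grip":0,"linear":[24,-48,10],"delta_rot":[0,0,0]},
  {"grip":0,"linear":[24,-48,10],"delta_rot":[0,0,0]},
  {"grip":0,"linear":[24,-48,10],"delta_rot":[0,0,0]},
  {"grip":0,"linear":[24,-48,10],"delta_rot":[0,0,0]},
  {"grip":0,"linear":[24,-48,10],"delta_rot":[0,0,0]},
  {"grip":0,"linear":[24,-48,10],"delta_rot":[0,0,0]},
  {"grip":0,"linear":[24,-48,10],"delta_rot":[0,0,0]},
  {"grip":0,"linear":[24,-48,10],"delta_rot":[0,0,0]},
  {"grip":0,"linear":[24,-48,10],"delta_rot":[0,0,0]},
  {"grip":0,"linear":[24,-48,10],"delta_rot":[0,0,0]},
], force=40)

```text
time: 2.1
ee_pos: [0.4308, 0.0664, 0.2907]
tcp_rot: [180.0, 0.0, 157.5]
wrist_force: [0.4, 1.5, -0.5]
opening: 0.0856
grasp_force: 0.0
```

Request:
play_rows([
  {"grip":0,"linear":[2,-4,1],"delta_rot":[0,0,0.15]},
  {"grip":0,"linear":[2,-4,1],"delta_rot":[0,0,0.3]},
  {"grip":0,"linear":[2,-4,1],"delta_rot":[0,0,0.4]},
  {"grip":0,"linear":[2,-4,1],"delta_rot":[0,0,0.4]},
])

```text
time: 2.5
ee_pos: [0.4505, 0.028, 0.3]
tcp_rot: [180.0, 0.0, -179.6]
wrist_force: [-0.5, 0.4, -0.1]
opening: 0.0855
grasp_force: 0.0
```

Run:
```python
from h import *
o=bot.get_obs(); print(o['time'],o['ee_pos'],o['tcp_rot'],o['q'].round(1),o['opening'])
p=bot.camera('wrist'); cv2.imwrite('pics/w2.png',cv2.resize(p['color'],(784,588))[:,:,::-1])
W=cloud(p); np.save('w2W.npy',W); np.save('w2c.npy',p['color'])
print(p['world_to_cam'].round(3).tolist())
top={'cartridge_0':(.045,.06),'spool':(.035,.045),'bottle':(.01,.05),'eye_loupe':(.035,.046),'heat_sink':(.01,.03),'tray':(.013,.022),'rack':(.06,.1),'cover_plate':(.004,.013),'socket_0':(.02,.03)}
for k,(lo,hi) in top.items():
        for d in bot.trace(p,k):
            if d['conf']<.3: continue
            P=sel(W,d['pixels'],lo,hi)
            print(k,round(d['conf'],2),np.array(d['box']).astype(int),len(P),rect(P) if len(P)>4 else '', 'zmax',np.nanmax(W[d['pixels']][:,2]).round(3))
for k in ['socket_0','socket_1','socket_2','rack_seat','tray_in']: print(k,[(d['pixel'],round(d['conf'],2)) for d in bot.pinpoint(p,k)])
```

```text
2.5 [0.45050569 0.02798235 0.29998658] [ 1.79999544e+02  1.28168889e-04 -1.79558998e+02] [  3.6  -4.8  11.9 106.7   0.    3.1] 0.08548915678867437
[[-0.006, 1.0, -0.0, -0.024], [-0.961, -0.006, -0.278, 0.498], [-0.278, -0.002, 0.961, -0.351], [0.0, 0.0, 0.0, 1.0]]
cartridge_0 0.97 [101 122 156 157] 485 [431.9, -148.2, 36.7, 16.0, 56.6] zmax 0.057
cartridge_0 0.94 [401 229 446 273] 389 [572.0, 212.8, 36.0, 14.7, 74.7] zmax 0.056
cartridge_0 0.78 [310 128 341 163] 430 [433.9, 80.4, 34.6, 15.5, -4.0] zmax 0.057
cartridge_0 0.71 [341 219 379 252] 396 [549.7, 131.1, 36.2, 14.6, -78.2] zmax 0.057
spool 0.71 [171 206 217 256] 1321 [547.2, -79.9, 53.9, 52.9, -27.1] zmax 0.043
spool 0.71 [ 20 165 108 282] 0  zmax 0.021
spool 0.3 [271 207 302 233] 0  zmax 0.022
bottle 0.86 [206 120 237 145] 427 [419.2, -40.4, 30.9, 30.3, 60.9] zmax 0.083
bottle 0.52 [209 274 259 326] 1679 [652.1, -33.0, 63.9, 63.4, 4.7] zmax 0.029
eye_loupe 0.58 [397 119 437 152] 309 [425.2, 190.2, 31.5, 31.2, 30.3] zmax 0.043
heat_sink 0.88 [267 208 302 236] 847 [533.0, 36.0, 43.5, 33.0, -88.7] zmax 0.022
rack 0.92 [166 274 321 333] 192 [641.8, 73.1, 17.0, 15.4, -73.9] zmax 0.347
cover_plate 0.8 [  0 211  28 310] 1476 [604.5, -332.1, 146.1, 38.5, -10.9] zmax 0.011
socket_0 0.75 [166 280 212 330] 1128 [657.0, -94.8, 64.1, 59.7, 3.7] zmax 0.029
socket_0 0.69 [249 271 302 324] 1364 [647.3, 28.5, 64.5, 62.0, 4.7] zmax 0.029
socket_0 0.65 [207 275 259 329] 1418 [652.1, -33.8, 65.2, 63.7, -85.9] zmax 0.029
socket_0 [([276.0, 292.5], 0.96), ([188.8, 302.8], 0.94), ([233.1, 296.2], 0.57)]
socket_1 [([276.0, 292.5], 0.96), ([188.8, 302.8], 0.94), ([233.1, 296.2], 0.57)]
socket_2 [([276.0, 292.5], 0.96), ([188.8, 302.8], 0.94), ([233.1, 296.2], 0.57)]
rack_seat [([321.9, 145.0], 0.71), ([228.6, 326.9], 0.62)]
tray_in [([70.0, 221.9], 0.77)]
```

View pics/w2.png

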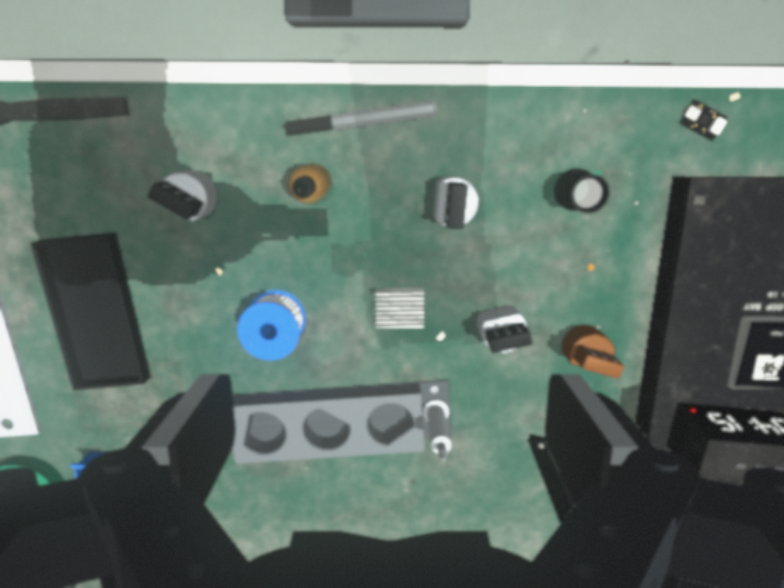

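Wrist view (784-wide): cartridges at (180,195), (456,202), (505,330); brown one (593,353); spool (270,325), bottle (308,183), loupe (582,190), heat sink (400,310), sockets (265,432), (327,428), (390,423), each with a different flat. Closer view of the rack next.

Request:
play_rows([
  {"grip":0,"linear":[13,-6,-8],"delta_rot":[0,0,0]},
  {"grip":0,"linear":[13,-6,-8],"delta_rot":[0,0,0]},
  {"grip":0,"linear":[13,-6,-8],"delta_rot":[0,0,0]},
  {"grip":0,"linear":[13,-6,-8],"delta_rot":[0,0,0]},
  {"grip":0,"linear":[13,-6,-8],"delta_rot":[0,0,0]},
])

```text
time: 3.75
ee_pos: [0.5806, -0.0322, 0.2174]
tcp_rot: [180.0, -0.2, -179.7]
wrist_force: [0.1, 0.2, -0.6]
opening: 0.0854
grasp_force: 0.0
```

```bash
cat >> h.py <<'E'
def ortho(p,cx,cy,half,z,s=0.5,col=None):
    """top-down patch at plane z; s mm per px; rows: x from far(top) to near; cols: y from + (left) to -"""
    n=int(2*half/s)
    xs=(cx+half-s*np.arange(n))/1000; ys=(cy+half-s*np.arange(n))/1000
    X,Y=np.meshgrid(xs,ys,indexing='ij')
    H=p['range_z'].shape[0]; f=H/2/np.tan(np.radians(p['fov_y']/2)); M=p['world_to_cam']
    c=np.stack([X,Y,np.full_like(X,z)],-1)@M[:3,:3].T+M[:3,3]
    u=p['cx']+f*c[...,0]/-c[...,2]; v=p['cy']-f*c[...,1]/-c[...,2]
    return cv2.remap(p['color'] if col is None else col,u.astype(np.float32),v.astype(np.float32),cv2.INTER_CUBIC)
E
python3 - <<'E'
from h import *
import pickle
p=bot.camera('wrist'); pickle.dump(p,open('w3.pkl','wb')); W=cloud(p)
print(bot.get_obs()['ee_pos'])
d=bot.trace(p,'rack')[0]; print(d['conf'],d['box'])
P=W[np.isfinite(W[...,0])]; P=P[(P[:,0]>.59)&(P[:,0]<.72)&(abs(P[:,1]+.03)<.14)]
for lo,hi in[(.06,.072),(.075,.1),(.022,.03)]:
    for s in (1,-1):
        Q=P[(P[:,2]>lo)&(P[:,2]<hi)&(s*(P[:,1]+.033)>(0.07 if lo>.05 else 0))]
        print(lo,s,len(Q),Q.mean(0).round(4) if len(Q) else '',rect(Q) if len(Q)>5 else '')
Q=P[(P[:,2]>.022)&(P[:,2]<.03)]; print('blocks',rect(Q),np.median(Q[:,2]))
q=bot.get_obs()
a=ortho(p,652,-33,125,.026,.4)
cv2.imwrite('pics/o3.png',a[200:425,:,::-1])
b=np.hstack([ortho(p,x,y,32,.028,.25) for x,y in[(434,80.4),(549.7,131),(432,-148)]])
E
```

```text
[ 0.58001761 -0.0316702   0.21927087]
0.83 [155.6, 198.0, 402.2, 274.1]
0.06 1 241 [0.6409 0.0714 0.0659] [642.9, 72.9, 17.3, 17.1, 48.5]
0.06 -1 239 [ 0.6584 -0.1379  0.0659] [660.6, -139.3, 17.4, 16.5, 31.3]
0.075 1 83 [0.6421 0.0722 0.0813] [642.1, 72.5, 7.7, 6.2, -57.0]
0.075 -1 40 [ 0.6587 -0.1382  0.0783] [659.6, -138.7, 7.8, 5.0, 52.5]
0.022 1 3474 [0.6476 0.0151 0.0263] [647.9, 22.7, 115.8, 63.3, -85.3]
0.022 -1 3329 [ 0.6546 -0.083   0.0263] [656.8, -87.5, 113.2, 62.9, -85.1]
blocks [652.2, -31.8, 225.2, 63.3, -85.4] 0.02637780389727087
```

View pics/o3.png

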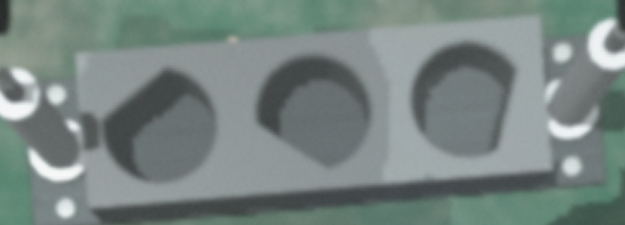

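Ortho view (0.4 mm/px): flats point upper-left for socket 0 (160,127), lower-left for socket 1 (313,112), right for socket 2 (465,100). Fit them precisely, and view the cartridges next.

Request:
play_rows([
  {"grip":0,"linear":[-11,6,2],"delta_rot":[0,0,0]},
  {"grip":0,"linear":[-11,6,2],"delta_rot":[0,0,0]},
  {"grip":0,"linear":[-11,6,2],"delta_rot":[0,0,0]},
  {"grip":0,"linear":[-11,6,2],"delta_rot":[0,0,0]},
  {"grip":0,"linear":[-11,6,2],"delta_rot":[0,0,0]},
])

```text
time: 4.35
ee_pos: [0.4699, 0.0291, 0.242]
tcp_rot: [180.0, 0.2, -179.5]
wrist_force: [-0.4, -0.3, -0.0]
opening: 0.0854
grasp_force: 0.0
```

```bash
cat >> h.py <<'E'
from scipy.optimize import minimize
def dpts(r,fl,n=180):
    t=np.radians(np.arange(0,360,360/n)); rr=np.minimum(r,np.where(np.cos(t)>1e-3,fl/np.maximum(np.cos(t),1e-3),r))
    return np.stack([rr*np.cos(t),rr*np.sin(t)],1)
def samp(p,g,X):
    H=g.shape[0]; f=H/2/np.tan(np.radians(p['fov_y']/2)); M=p['world_to_cam']
    c=X@M[:3,:3].T+M[:3,3]
    return cv2.remap(g,(p['cx']+f*c[:,0]/-c[:,2]).astype(np.float32)[None],(p['cy']-f*c[:,1]/-c[:,2]).astype(np.float32)[None],cv2.INTER_LINEAR)[0]
def dfit(p,x,y,a,r,fl,z,sign=1,free=True):
    g=cv2.cvtColor(p['color'],cv2.COLOR_RGB2GRAY).astype(np.float32)
    i,o=dpts(r-1.5,fl-1.5),dpts(r+1.5,fl+1.5)
    def S(v):
        t=np.radians(v[2]); R=np.array([[np.cos(t),-np.sin(t)],[np.sin(t),np.cos(t)]])
        q=[samp(p,g,np.c_[(k@R.T+v[:2])/1000,np.full(len(k),z)]) for k in (o,i)]
        return -np.clip(sign*(q[0]-q[1]),-60,60).mean()
    m=minimize(S,[x,y,a],method='Nelder-Mead',options=dict(initial_simplex=[[x,y,a],[x+2,y,a],[x,y+2,a],[x,y,a+8]]))
    return m.x.round(1),round(-m.fun,2)
E
python3 - <<'E'
from h import *
import pickle
p=pickle.load(open('w3.pkl','rb'))
for x,y,a in[(646.6,28.6,38),(651.7,-33.2,147.7),(656.8,-95,-102.4)]: print('sock',dfit(p,x,y,a,22.5,15.5,.026))
p=bot.camera('wrist'); W=cloud(p); pickle.dump(p,open('w4.pkl','wb')); print(bot.get_obs()['ee_pos'])
for d in bot.trace(p,'cartridge_0'):
    P=sel(W,d['pixels'],.045,.06)
    if len(P)<50: continue
    r=rect(P); print(round(d['conf'],2),r,np.median(p['color'][d['pixels']],0))
    Q=sel(W,d['pixels'],.022,.033); t=np.radians(r[4]+90); print('  body top x-extent along +n', np.percentile((Q[:,:2]*1000-r[:2])@[np.cos(t),np.sin(t)],[1,50,99]).round(1))
    for s in (90,-90): print('  ',dfit(p,r[0],r[1],r[4]+s,21,14,.028,-1))
b=np.hstack([ortho(p,x,y,32,.028,.25) for x,y in[(434,80.4),(549.7,131),(432,-148)]])
cv2.imwrite('pics/o4.png',b[:,:,::-1])
E
```

```text
sock (array([647.1,  28.4,  39.3]), np.float64(44.33))
sock (array([652. , -33.2, 147.5]), np.float64(40.65))
sock (array([ 657. ,  -95.3, -103.1]), np.float64(51.73))
[0.47033731 0.02873303 0.24126659]
0.77 [572.5, 213.1, 36.6, 15.3, 74.3] [115.  96.  68.]
  body top x-extent along +n [-13.1   9.9  20.4]
   (array([571.7, 214. , 135.3]), np.float64(13.84))
   (array([573.9, 212.5,  10.6]), np.float64(16.31))
0.72 [434.3, 80.1, 35.7, 15.4, -1.7] [106. 114. 112.]
  body top x-extent along +n [-13.8  -6.2  20.3]
   (array([431.3,  84.8, 104. ]), np.float64(29.55))
   (array([433.6,  80. , -94.8]), np.float64(39.79))
0.62 [549.8, 130.9, 36.0, 15.2, -76.2] [ 91. 100.  97.]
  body top x-extent along +n [-13.8  -8.8  20.8]
   (array([550.4, 130.5,  12.1]), np.float64(12.72))
   (array([ 550.1,  130.4, -164.9]), np.float64(18.61))
0.61 [432.1, -147.9, 35.8, 15.8, 60.1] [88.  96.5 94. ]
  body top x-extent along +n [-13.   10.7  20.5]
   (array([ 431. , -143.7,  112.2]), np.float64(21.24))
   (array([ 432.4, -149.1,  -77.8]), np.float64(27.44))
```

View pics/o4.png

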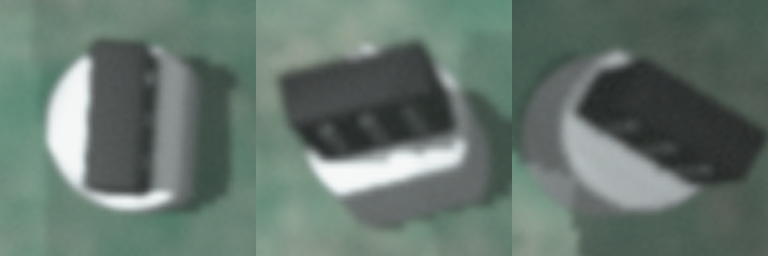

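All three flats agree between the fit and the picture: A(434,80) at −94°, B(550,131) at −166°, C(432,−148) at −31°. Plan: A→socket 2, B→socket 1, C→socket 0. Starting with A.

Request:
play_rows([
  {"grip":100,"linear":[-3.6,5.15,-8],"delta_rot":[0,0,-0.07]},
  {"grip":100,"linear":[-3.6,5.15,-14],"delta_rot":[0,0,-0.07]},
  {"grip":100,"linear":[-3.6,5.15,-14],"delta_rot":[0,0,-0.07]},
  {"grip":100,"linear":[-3.6,5.15,-18],"delta_rot":[0,0,-0.07]},
  {"grip":100,"linear":[-3.6,5.15,-21],"delta_rot":[0,0,-0.07]},
  {"grip":100,"linear":[-3.6,5.15,-21],"delta_rot":[0,0,-0.07]},
  {"grip":220,"linear":[-3.6,5.15,-21],"delta_rot":[0,0,-0.07]},
  {"grip":230,"linear":[-3.6,5.15,-21],"delta_rot":[0,0,-0.07]},
  {"grip":240,"linear":[-3.6,5.15,-21],"delta_rot":[0,0,-0.07]},
  {"grip":240,"linear":[-3.6,5.15,-21],"delta_rot":[0,0,-0.07]},
])

```text
time: 5.45
ee_pos: [0.4353, 0.08, 0.0313]
tcp_rot: [180.0, 0.1, 176.4]
wrist_force: [0.3, -0.6, 0.3]
opening: 0.005
grasp_force: 0.0
```

Run:
```python
from h import *
o=bot.get_obs(); print(o['ee_pos'],o['opening'],o['grasp_force'])
p=bot.camera('wrist'); q=bot.camera('side')
W=cloud(q)
for d in bot.trace(q,'cartridge_0'):
    P=sel(W,d['pixels'],.045,.06); print(round(d['conf'],2),rect(P) if len(P)>9 else '')
cv2.imwrite('pics/w5.png',np.hstack([p['color'][::1,100:460],cv2.resize(q['color'][180:380,230:430],(420,420))])[:,:,::-1])
```

```text
[0.43526    0.08001972 0.03127023] 0.005043202611117217 0.0
0.84 [432.6, -144.1, 37.2, 15.5, 56.3]
0.72 [550.7, 134.9, 38.3, 14.6, -75.7]
0.62 [435.0, 84.8, 35.6, 14.1, -5.7]
0.43
```

View pics/w5.png

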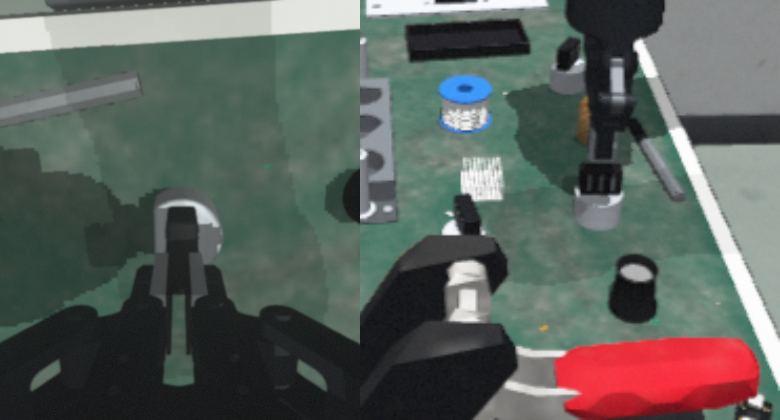

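The bar is between the fingertips at (182,235), but the reading shows 5 mm and no force. A short test lift will tell.

Request:
play_rows([
  {"grip":255,"linear":[0,0,0],"delta_rot":[0,0,0]},
  {"grip":255,"linear":[0,0,0],"delta_rot":[0,0,0]},
  {"grip":255,"linear":[0,0,0],"delta_rot":[0,0,0]},
  {"grip":255,"linear":[0,0,3],"delta_rot":[0,0,0]},
  {"grip":255,"linear":[0,0,6],"delta_rot":[0,0,0]},
  {"grip":255,"linear":[0,0,6],"delta_rot":[0,0,0]},
])

```text
time: 6.2
ee_pos: [0.4362, 0.0803, 0.0937]
tcp_rot: [179.9, 0.3, 176.4]
wrist_force: [-0.1, 0.8, 0.5]
opening: -0.0001
grasp_force: 0.0
```

Run:
```python
from h import *
o=bot.get_obs(); print(o['ee_pos'],o['opening'],o['grasp_force'])
p=bot.camera('wrist'); print('tcp px',proj(p,o['ee_pos']),'grasp',proj(p,o['ee_pos']+[0,0,.019]))
W=cloud(p)
for d in bot.trace(p,'cartridge_0'):
    P=W[d['pixels']];P=P[np.isfinite(P[:,0])];  print(round(d['conf'],2),d['box'],P.min(0).round(3),P.max(0).round(3))
cv2.imwrite('pics/w6.png',cv2.resize(p['color'][150:400,170:390],(660,590))[:,:,::-1])
```

```text
[0.43619722 0.08032781 0.09374487] -9.213772695220521e-05 0.0
tcp px (np.float64(281.26527274485227), np.float64(242.21843472425104)) grasp (np.float64(281.6425543479601), np.float64(258.0584995197108))
0.75 [433.5, 319.3, 492.7, 362.7] [0.426 0.12  0.001] [0.588 0.249 0.197]
0.65 [49.3, 164.3, 133.4, 218.7] [ 0.404 -0.077  0.001] [ 0.444 -0.024  0.082]
0.58 [258.6, 167.6, 310.0, 243.1] [0.413 0.063 0.001] [0.463 0.103 0.056]
0.57 [343.9, 314.5, 389.5, 371.6] [0.536 0.125 0.002] [0.55  0.148 0.055]
```

View pics/w6.png

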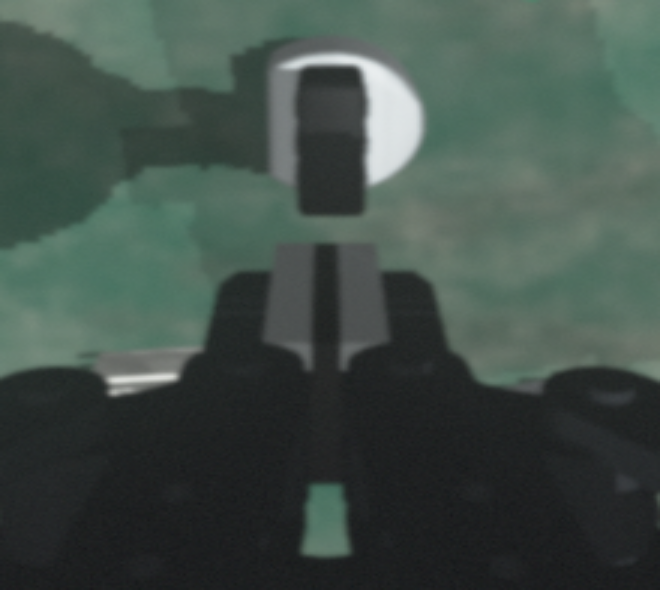

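The gripper is shut and empty: the fingertips show at (325,245) in the crop, and the bar is still standing at (333,140). Measuring where the tips really are from the depth image.

Run:
```python
from h import *
o=bot.get_obs(); e=o['ee_pos']; print(e,o['tcp_rot'],o['opening'])
p=bot.camera('wrist'); W=cloud(p)
for v in range(240,300,6): print(v,[(W[v,u]-e).round(3).tolist() for u in (268,278,288)])
```

```text
[0.43475807 0.08005588 0.09033551] [1.79983875e+02 6.55469414e-02 1.76404308e+02] 0.0002654041221391044
240 [[0.033, -0.011, -0.088], [0.013, -0.002, -0.035], [0.013, 0.004, -0.035]]
246 [[0.038, -0.012, -0.088], [0.017, -0.003, -0.037], [0.018, 0.003, -0.038]]
252 [[0.043, -0.012, -0.088], [0.043, -0.004, -0.087], [0.043, 0.003, -0.088]]
258 [[-0.011, -0.005, 0.043], [-0.011, -0.001, 0.042], [-0.01, 0.003, 0.042]]
264 [[-0.011, -0.005, 0.048], [-0.011, -0.001, 0.049], [-0.01, 0.003, 0.048]]
270 [[-0.011, -0.005, 0.053], [-0.01, -0.001, 0.052], [-0.01, 0.003, 0.053]]
276 [[-0.011, -0.004, 0.058], [-0.011, -0.001, 0.059], [-0.011, 0.003, 0.059]]
282 [[-0.011, -0.004, 0.063], [-0.011, -0.001, 0.062], [-0.011, 0.002, 0.062]]
288 [[-0.01, -0.004, 0.065], [-0.011, -0.001, 0.067], [-0.01, 0.002, 0.066]]
294 [[-0.011, -0.004, 0.07], [-0.01, -0.001, 0.069], [-0.011, 0.002, 0.071]]
```

Run:
```python
from h import *
o=bot.get_obs(); e=o['ee_pos']; print(e,bot.hold_point_z)
p=bot.camera('wrist'); W=cloud(p)
for v in (310,330,350,370,390,410): print(v,[(W[v,u]-e).round(3).tolist() for u in (200,240,278,320,360)])
q=bot.camera('side'); W=cloud(q)-e; M=(abs(W[...,0])<.03)&(abs(W[...,1])<.03)&(W[...,2]>-.02)
P=W[M]; print(len(P)); h,b=np.histogram(P[:,2],np.arange(-.02,.16,.01)); print(list(zip(b.round(2),h)))
```

```text
[0.43421806 0.0799405  0.08947485] 0.0187
310 [[-0.012, -0.023, 0.08], [-0.012, -0.012, 0.081], [-0.006, -0.001, 0.071], [-0.011, 0.011, 0.081], [-0.01, 0.023, 0.08]]
330 [[-0.01, -0.022, 0.087], [-0.012, -0.011, 0.09], [0.002, -0.002, 0.071], [-0.011, 0.01, 0.09], [-0.009, 0.021, 0.088]]
350 [[-0.006, -0.022, 0.09], [-0.017, -0.009, 0.105], [0.009, -0.002, 0.071], [-0.015, 0.009, 0.104], [-0.003, 0.021, 0.089]]
370 [[-0.018, -0.016, 0.112], [-0.018, -0.008, 0.112], [0.149, -0.011, -0.088], [-0.017, 0.008, 0.112], [-0.016, 0.016, 0.112]]
390 [[-0.017, -0.015, 0.117], [-0.017, -0.008, 0.117], [-0.01, -0.001, 0.11], [-0.016, 0.008, 0.116], [-0.015, 0.015, 0.116]]
410 [[-0.018, -0.014, 0.122], [-0.018, -0.007, 0.123], [-0.01, -0.001, 0.116], [-0.017, 0.007, 0.122], [-0.015, 0.014, 0.121]]
1552
[(np.float64(-0.02), np.int64(0)), (np.float64(-0.01), np.int64(0)), (np.float64(0.0), np.int64(0)), (np.float64(0.01), np.int64(0)), (np.float64(0.02), np.int64(0)), (np.float64(0.03), np.int64(44)), (np.float64(0.04), np.int64(73)), (np.float64(0.05), np.int64(74)), (np.float64(0.06), np.int64(58)), (np.float64(0.07), np.int64(14)), (np.float64(0.08), np.int64(20)), (np.float64(0.09), np.int64(27)), (np.float64(0.1), np.int64(49)), (np.float64(0.11), np.int64(67)), (np.float64(0.12), np.int64(61)), (np.float64(0.13), np.int64(119)), (np.float64(0.14), np.int64(19))]
```

The side camera agrees: the tips sit about 36 mm above the reported TCP. I'll correct for that from here on.

Request:
play_rows([
  {"grip":110,"linear":[0,0,0],"delta_rot":[0,0,0]},
  {"grip":110,"linear":[0,0,0],"delta_rot":[0,0,0]},
  {"grip":110,"linear":[0,0,-3],"delta_rot":[0,0,0]},
  {"grip":110,"linear":[0,0,-6],"delta_rot":[0,0,0]},
  {"grip":110,"linear":[0,0,-8],"delta_rot":[0,0,0]},
  {"grip":110,"linear":[0,0,-9.3],"delta_rot":[0,0,0]},
  {"grip":110,"linear":[0,0,-9.3],"delta_rot":[0,0,0]},
  {"grip":255,"linear":[0,0,-9.3],"delta_rot":[0,0,0]},
  {"grip":255,"linear":[0,0,-9.3],"delta_rot":[0,0,0]},
  {"grip":255,"linear":[0,0,-9.3],"delta_rot":[0,0,0]},
])

```text
time: 7.45
ee_pos: [0.4352, 0.0801, -0.0019]
tcp_rot: [180.0, 0.1, 176.4]
wrist_force: [-0.1, 0.8, 3.7]
opening: 0.0131
grasp_force: 43.5
```

Request:
play_rows([
  {"grip":255,"linear":[0,0,4],"delta_rot":[0,0,0]},
  {"grip":255,"linear":[2,-2,9],"delta_rot":[0,0,-0.05]},
  {"grip":255,"linear":[22,-17.5,12],"delta_rot":[0,0,-0.164]},
  {"grip":255,"linear":[22,-17.5,12],"delta_rot":[0,0,-0.164]},
  {"grip":255,"linear":[22,-17.5,12],"delta_rot":[0,0,-0.164]},
  {"grip":255,"linear":[22,-17.5,12],"delta_rot":[0,0,-0.164]},
  {"grip":255,"linear":[22,-17.5,12],"delta_rot":[0,0,-0.164]},
  {"grip":255,"linear":[22,-17.5,12],"delta_rot":[0,0,-0.164]},
  {"grip":255,"linear":[22,-17.5,12],"delta_rot":[0,0,-0.164]},
  {"grip":255,"linear":[22,-17.5,12],"delta_rot":[0,0,-0.164]},
])

```text
time: 8.45
ee_pos: [0.6537, -0.0946, 0.1169]
tcp_rot: [180.0, -0.0, 167.0]
wrist_force: [0.8, 0.2, -1.6]
opening: 0.0132
grasp_force: 42.9
```

Run:
```python
from h import *
p=bot.camera('wrist'); o=bot.get_obs(); e=o['ee_pos']; print(e,o['tcp_rot'],o['opening'],o['grasp_force'],o['wrist_force'])
W=cloud(p); W2=W-e
# held body top: z around  e_z+0.036-0.003
z0=e[2]+.003
P=W[(np.hypot(W2[...,0],W2[...,1])<.03)&(abs(W[...,2]-(z0+.028))<.004)]
print(len(P),np.median(P[:,2]) if len(P) else '', rect(P) if len(P)>5 else '')
for s in [o['tcp_rot'][2]+90]: print(dfit(p,e[0]*1000,e[1]*1000,s,21,14,np.median(P[:,2]) if len(P) else z0+.028,-1))
for x,y,a in[(657.0,-95.3,-103)]: print('sock',dfit(p,x,y,a,22.5,15.5,.026))
cv2.imwrite('pics/w7.png',cv2.resize(p['color'][130:380,140:420],(672,600))[:,:,::-1])
```

```text
[ 0.653568   -0.09420694  0.11726476] [ 1.79989892e+02 -1.78021606e-02  1.67040455e+02] 0.013115137020173376 42.89076626300812 [ 0.16483438  0.0567956  -1.36666407]
1648 0.1470166618344524 [642.2, -88.9, 36.4, 17.5, 66.7]
(array([652.5, -97.8, 266.3]), np.float64(27.31))
sock (array([ 655. ,  -95.1, -101.6]), np.float64(25.46))
```

View pics/w7.png

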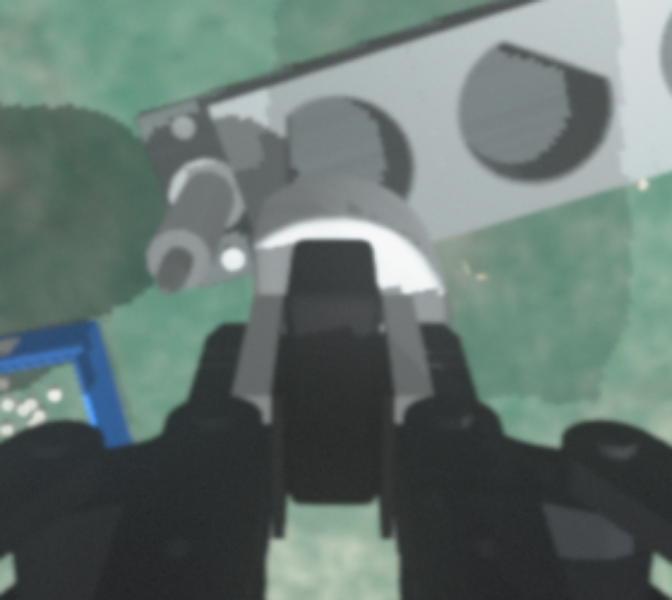

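Held cartridge is level, its arc at (345,225) in front of socket 2. Move over the socket and begin entry, checking the force.

Request:
play_rows([
  {"grip":255,"linear":[0.36,-0.11,0],"delta_rot":[0,0,0]},
  {"grip":255,"linear":[0.36,-0.11,-4],"delta_rot":[0,0,0]},
  {"grip":255,"linear":[0.36,-0.11,-8],"delta_rot":[0,0,0]},
  {"grip":255,"linear":[0.36,-0.11,-8.8],"delta_rot":[0,0,0]},
  {"grip":255,"linear":[0.36,-0.11,-8.8],"delta_rot":[0,0,0]},
  {"grip":255,"linear":[0.36,-0.11,-9.1],"delta_rot":[0,0,0]},
  {"grip":255,"linear":[0.36,-0.11,-9.4],"delta_rot":[0,0,0]},
  {"grip":255,"linear":[0.36,-0.11,-9.6],"delta_rot":[0,0,0]},
  {"grip":255,"linear":[0.36,-0.11,-9.6],"delta_rot":[0,0,0]},
])

```text
time: 9.4
ee_pos: [0.6587, -0.0959, 0.022]
tcp_rot: [179.9, 0.1, 167.0]
wrist_force: [1.1, 3.3, -0.2]
opening: 0.013
grasp_force: 43.0
```

Request:
play_rows([
  {"grip":255,"linear":[0,0,-0.3],"delta_rot":[0,0,0]},
  {"grip":255,"linear":[0,0,-0.6],"delta_rot":[0,0,0]},
  {"grip":255,"linear":[0,0,-0.9],"delta_rot":[0,0,0]},
  {"grip":255,"linear":[0,0,-0.9],"delta_rot":[0,0,0]},
])

```text
time: 9.8
ee_pos: [0.658, -0.0955, 0.0114]
tcp_rot: [179.9, -0.0, 167.0]
wrist_force: [3.1, 5.1, -1.3]
opening: 0.0133
grasp_force: 42.9
```

It's entering with low side force. Going home and releasing.

Request:
play_rows([
  {"grip":255,"linear":[0.03,0.06,-0.4],"delta_rot":[0,0,0]},
  {"grip":255,"linear":[0.03,0.06,-0.7],"delta_rot":[0,0,0]},
  {"grip":255,"linear":[0.03,0.06,-0.95],"delta_rot":[0,0,0]},
  {"grip":255,"linear":[0.03,0.06,-0.95],"delta_rot":[0,0,0]},
  {"grip":175,"linear":[0.03,0.06,-0.95],"delta_rot":[0,0,0]},
  {"grip":175,"linear":[0.03,0.06,-0.95],"delta_rot":[0,0,0]},
])

```text
time: 10.4
ee_pos: [0.6556, -0.0945, 0.0018]
tcp_rot: [180.0, -0.3, 167.0]
wrist_force: [-13.6, 6.7, 5.0]
opening: 0.0265
grasp_force: 0.0
```

Request:
play_rows([
  {"grip":175,"linear":[0,0,4],"delta_rot":[0,0,0]},
  {"grip":175,"linear":[0,0,8],"delta_rot":[0,0,0]},
  {"grip":120,"linear":[0,0,13],"delta_rot":[0,0,-0.14]},
  {"grip":120,"linear":[-14,20,16],"delta_rot":[0,0,-0.28]},
  {"grip":120,"linear":[-14,20,16],"delta_rot":[0,0,-0.42]},
  {"grip":120,"linear":[-14,20,16],"delta_rot":[0,0,-0.56]},
  {"grip":120,"linear":[-14,20,16],"delta_rot":[0,0,-0.7]},
  {"grip":120,"linear":[-14,20,16],"delta_rot":[0,0,-0.84]},
  {"grip":120,"linear":[-14,20,16],"delta_rot":[0,0,-0.98]},
  {"grip":120,"linear":[-14,20,16],"delta_rot":[0,0,-1.11]},
])

```text
time: 11.4
ee_pos: [0.5177, 0.1051, 0.1629]
tcp_rot: [180.0, 0.1, 103.2]
wrist_force: [-0.2, -1.2, -0.4]
opening: 0.0455
grasp_force: 0.0
```

```bash
cat > carts.py <<'E'
from h import *
import pickle
p=bot.camera('wrist'); o=bot.get_obs(); e=o['ee_pos']; print(o['time'],e,o['tcp_rot'],o['q'].round(0),o['opening'],o['wrist_force'])
W=cloud(p); pickle.dump(p,open('last.pkl','wb'))
V=np.isfinite(W[...,0])
for x,y in [(657,-95),(652,-33.2),(647,28.4)]:
    P=W[V&(np.hypot(W[...,0]*1000-x,W[...,1]*1000-y)<19)]
    if len(P)>30: print('sock',x,'z 95% ',np.percentile(P[:,2],[10,50,95]).round(4), rect(P[P[:,2]>.05]) if (P[:,2]>.05).sum()>9 else '')
for d in bot.trace(p,'cartridge_0'):
    P=sel(W,d['pixels'],.046,.06)
    if len(P)<50: continue
    r=rect(P); Q=sel(W,d['pixels'],.022,.033); t=np.radians(r[4]+90)
    print(round(d['conf'],2),r,np.median(p['color'][d['pixels']],0),np.percentile((Q[:,:2]*1000-r[:2])@[np.cos(t),np.sin(t)],[1,99]).round(1) if len(Q) else '')
E
python3 carts.py
```

```text
11.45 [0.51792053 0.10458253 0.16266357] [1.79979015e+02 7.08062402e-02 1.02720958e+02] [11.  1.  2. 91. -0. 89.] 0.04512484406941758 [-0.03499051  0.29096884 -0.20200845]
sock 647 z 95%  [0.0037 0.0047 0.0261] 
0.86 [433.7, -144.2, 29.3, 14.3, 59.5] [39. 40. 41.] [ 3.9 12. ]
0.75 [572.7, 213.3, 36.4, 15.4, 73.5] [175. 126.  91.] [-14.   20.5]
0.68 [550.2, 131.3, 35.7, 15.4, -76.4] [118. 125. 124.] [-13.8  20.2]
```

Request:
play_rows([
  {"grip":120,"linear":[3.2,2.7,0],"delta_rot":[0,0,0.015]},
  {"grip":120,"linear":[3.2,2.7,-4],"delta_rot":[0,0,0.015]},
  {"grip":120,"linear":[3.2,2.7,-8],"delta_rot":[0,0,0.015]},
  {"grip":120,"linear":[3.2,2.7,-12],"delta_rot":[0,0,0.015]},
  {"grip":120,"linear":[3.2,2.7,-15],"delta_rot":[0,0,0.015]},
  {"grip":120,"linear":[3.2,2.7,-16.6],"delta_rot":[0,0,0.015]},
  {"grip":120,"linear":[3.2,2.7,-16.6],"delta_rot":[0,0,0.015]},
  {"grip":255,"linear":[3.2,2.7,-16.6],"delta_rot":[0,0,0.015]},
  {"grip":255,"linear":[3.2,2.7,-16.6],"delta_rot":[0,0,0.015]},
  {"grip":255,"linear":[3.2,2.7,-16.6],"delta_rot":[0,0,0.015]},
])

```text
time: 12.5
ee_pos: [0.5511, 0.1315, -0.0022]
tcp_rot: [179.9, 0.0, 104.3]
wrist_force: [-0.6, -1.1, 4.0]
opening: 0.0131
grasp_force: 43.8
```

Request:
play_rows([
  {"grip":255,"linear":[0,0,4],"delta_rot":[0,0,0]},
  {"grip":255,"linear":[0,0,8],"delta_rot":[0,0,-0.13]},
  {"grip":255,"linear":[3,-5,11],"delta_rot":[0,0,-0.26]},
  {"grip":255,"linear":[10.1,-16.4,11],"delta_rot":[0,0,-0.4]},
  {"grip":255,"linear":[10.1,-16.4,11],"delta_rot":[0,0,-0.54]},
  {"grip":255,"linear":[10.1,-16.4,11],"delta_rot":[0,0,-0.68]},
  {"grip":255,"linear":[10.1,-16.4,11],"delta_rot":[0,0,-0.81]},
  {"grip":255,"linear":[10.1,-16.4,11],"delta_rot":[0,0,-0.81]},
  {"grip":255,"linear":[10.1,-16.4,11],"delta_rot":[0,0,-0.81]},
])

```text
time: 13.4
ee_pos: [0.6511, -0.0322, 0.1068]
tcp_rot: [180.0, -0.0, 58.1]
wrist_force: [-0.1, 0.2, -0.4]
opening: 0.013
grasp_force: 43.0
```

```bash
python3 carts.py
python3 - <<'E'
from h import *
import pickle
p=pickle.load(open('last.pkl','rb'));print('sock',dfit(p,652,-33.2,147.5,22.5,15.5,.026))
E
```

```text
13.45 [ 0.65103225 -0.03181227  0.10693372] [ 1.79985282e+02 -1.44804344e-02  5.81183901e+01] [ -3.  18.  15.  87.   0. 119.] 0.012940374063878074 [ 0.26720257  0.09396328 -0.96446537]
sock 657 z 95%  [0.0322 0.0511 0.059 ] [666.3, -97.7, 17.5, 15.3, -12.9]
sock 652 z 95%  [0.1367 0.1766 0.2243] [654.9, -32.5, 36.0, 32.2, 85.3]
sock 647 z 95%  [0.0035 0.0045 0.0252] 
0.7 [666.3, -97.6, 17.5, 15.1, -13.8] [64. 67. 67.] [-3.8 20. ]
sock (array([653.3, -31.9, 147.3]), np.float64(29.19))
```

Cartridge A is seated in socket 2, its top at 58 mm. Inserting B.

Request:
play_rows([
  {"grip":255,"linear":[0.1,-0.13,0],"delta_rot":[0,0,-0.01]},
  {"grip":255,"linear":[0.1,-0.13,-4],"delta_rot":[0,0,-0.01]},
  {"grip":255,"linear":[0.1,-0.13,-7.5],"delta_rot":[0,0,-0.01]},
  {"grip":255,"linear":[0.1,-0.13,-7.8],"delta_rot":[0,0,-0.01]},
  {"grip":255,"linear":[0.1,-0.13,-7.8],"delta_rot":[0,0,-0.01]},
  {"grip":255,"linear":[0.1,-0.13,-8.2],"delta_rot":[0,0,-0.01]},
  {"grip":255,"linear":[0.1,-0.13,-8.6],"delta_rot":[0,0,-0.01]},
  {"grip":255,"linear":[0.1,-0.13,-9],"delta_rot":[0,0,-0.01]},
  {"grip":255,"linear":[0.1,-0.13,-9.3],"delta_rot":[0,0,-0.01]},
  {"grip":255,"linear":[0.1,-0.13,-9.3],"delta_rot":[0,0,-0.01]},
])

```text
time: 14.5
ee_pos: [0.6522, -0.0339, 0.0132]
tcp_rot: [-180.0, 0.0, 57.3]
wrist_force: [0.3, -0.2, -1.7]
opening: 0.0132
grasp_force: 43.0
```

Request:
play_rows([
  {"grip":255,"linear":[0,0,-0.4],"delta_rot":[0,0,0]},
  {"grip":255,"linear":[0,0,-0.8],"delta_rot":[0,0,0]},
  {"grip":255,"linear":[0,0,-1.1],"delta_rot":[0,0,0]},
  {"grip":255,"linear":[0,0,-1.1],"delta_rot":[0,0,0]},
  {"grip":175,"linear":[0,0,-1.1],"delta_rot":[0,0,0]},
  {"grip":175,"linear":[0,0,-1.1],"delta_rot":[0,0,0]},
  {"grip":175,"linear":[0,0,4],"delta_rot":[0,0,0]},
  {"grip":175,"linear":[0,0,9],"delta_rot":[0,0,0]},
  {"grip":120,"linear":[-8,-5,14],"delta_rot":[0,0,0]},
  {"grip":120,"linear":[-18,-9,14],"delta_rot":[0,0,0]},
])

```text
time: 15.5
ee_pos: [0.5717, -0.0784, 0.1379]
tcp_rot: [179.7, -0.1, 57.4]
wrist_force: [-0.4, -0.6, 0.8]
opening: 0.045
grasp_force: 0.0
```

Request:
play_rows([
  {"grip":120,"linear":[-12.5,-6,1],"delta_rot":[0,0,0]},
  {"grip":120,"linear":[-12.5,-6,1],"delta_rot":[0,0,0]},
  {"grip":120,"linear":[-12.5,-6,1],"delta_rot":[0,0,0]},
  {"grip":120,"linear":[-12.5,-6,1],"delta_rot":[0,0,0]},
])

```text
time: 15.9
ee_pos: [0.4425, -0.1395, 0.1463]
tcp_rot: [179.9, 0.0, 57.1]
wrist_force: [0.1, -0.4, 0.7]
opening: 0.0454
grasp_force: 0.0
```

```bash
python3 carts.py
```

```text
15.95 [ 0.44428906 -0.13892748  0.14591413] [ 1.79866370e+02 -3.30496853e-02  5.71506188e+01] [-17.  -7.  -8.  89.  -0. 105.] 0.04530780112024983 [0.75293871 0.3713109  0.56709316]
0.96 [460.5, -141.5, 36.4, 15.4, 51.2] [112. 121. 119.] [-13.8  19.8]
```

Cartridge C was knocked aside and now stands at (460,−141) with its bar at 51°. Adjusting.

Request:
play_rows([
  {"grip":120,"linear":[1.6,-0.25,0],"delta_rot":[0,0,-0.104]},
  {"grip":120,"linear":[1.6,-0.25,-5],"delta_rot":[0,0,-0.104]},
  {"grip":120,"linear":[1.6,-0.25,-10],"delta_rot":[0,0,-0.104]},
  {"grip":120,"linear":[1.6,-0.25,-13],"delta_rot":[0,0,-0.104]},
  {"grip":120,"linear":[1.6,-0.25,-14.9],"delta_rot":[0,0,-0.104]},
  {"grip":120,"linear":[1.6,-0.25,-14.9],"delta_rot":[0,0,-0.104]},
  {"grip":120,"linear":[1.6,-0.25,-14.9],"delta_rot":[0,0,-0.104]},
  {"grip":255,"linear":[1.6,-0.25,-14.9],"delta_rot":[0,0,-0.104]},
  {"grip":255,"linear":[1.6,-0.25,-14.9],"delta_rot":[0,0,-0.104]},
  {"grip":255,"linear":[1.6,-0.25,-14.9],"delta_rot":[0,0,-0.104]},
])

```text
time: 17.0
ee_pos: [0.4622, -0.1407, -0.0031]
tcp_rot: [179.9, -0.1, 51.3]
wrist_force: [0.4, 1.4, 2.0]
opening: 0.0132
grasp_force: 43.3
```

Request:
play_rows([
  {"grip":255,"linear":[0,0,4],"delta_rot":[0,0,0.1]},
  {"grip":255,"linear":[0,0,8],"delta_rot":[0,0,0.24]},
  {"grip":255,"linear":[3,3,11],"delta_rot":[0,0,0.38]},
  {"grip":255,"linear":[18.4,16.9,11],"delta_rot":[0,0,0.52]},
  {"grip":255,"linear":[18.4,16.9,11],"delta_rot":[0,0,0.66]},
  {"grip":255,"linear":[18.4,16.9,11],"delta_rot":[0,0,0.8]},
  {"grip":255,"linear":[18.4,16.9,11],"delta_rot":[0,0,0.94]},
  {"grip":255,"linear":[18.4,16.9,11],"delta_rot":[0,0,1.08]},
  {"grip":255,"linear":[18.4,16.9,11],"delta_rot":[0,0,1.22]},
  {"grip":255,"linear":[18.4,16.9,11],"delta_rot":[0,0,1.358]},
])

```text
time: 18.0
ee_pos: [0.6456, 0.0291, 0.1053]
tcp_rot: [-180.0, -0.0, 129.5]
wrist_force: [-0.8, -0.2, -1.1]
opening: 0.0131
grasp_force: 42.7
```

Request:
play_rows([
  {"grip":255,"linear":[0,0,0],"delta_rot":[0,0,0]},
  {"grip":255,"linear":[0,0,0],"delta_rot":[0,0,0]},
])

```text
time: 18.2
ee_pos: [0.6453, 0.0284, 0.1059]
tcp_rot: [180.0, 0.0, 128.9]
wrist_force: [0.3, 0.5, -1.0]
opening: 0.0131
grasp_force: 42.7
```

```bash
python3 carts.py
python3 - <<'E'
from h import *
import pickle
p=pickle.load(open('last.pkl','rb'));print('sock',dfit(p,647.1,28.4,39,22.5,15.5,.026))
E
```

```text
18.25 [0.64526495 0.02833633 0.10591308] [1.79994487e+02 2.42834978e-03 1.28902671e+02] [ 3. 17. 14. 87.  0. 54.] 0.012922013444765597 [ 0.60185291 -0.69078491 -2.23945962]
sock 657 z 95%  [0.0302 0.0322 0.0332] 
sock 652 z 95%  [0.0255 0.0348 0.0588] [644.3, -41.6, 18.6, 10.6, 81.7]
sock 647 z 95%  [0.0264 0.1694 0.223 ] [643.9, 28.0, 37.8, 31.5, -80.4]
0.92 [645.6, -41.1, 16.1, 11.0, 67.5] [71.5 74.5 74.5] [-4. 12.]
sock (array([646.1,  29.1,  39.9]), np.float64(39.72))
```

Request:
play_rows([
  {"grip":255,"linear":[0.16,0.02,0],"delta_rot":[0,0,0.003]},
  {"grip":255,"linear":[0.16,0.02,-4],"delta_rot":[0,0,0.003]},
  {"grip":255,"linear":[0.16,0.02,-7.4],"delta_rot":[0,0,0.003]},
  {"grip":255,"linear":[0.16,0.02,-7.7],"delta_rot":[0,0,0.003]},
  {"grip":255,"linear":[0.16,0.02,-7.7],"delta_rot":[0,0,0.003]},
  {"grip":255,"linear":[0.16,0.02,-8.1],"delta_rot":[0,0,0.003]},
  {"grip":255,"linear":[0.16,0.02,-8.5],"delta_rot":[0,0,0.003]},
  {"grip":255,"linear":[0.16,0.02,-8.9],"delta_rot":[0,0,0.003]},
  {"grip":255,"linear":[0.16,0.02,-9.2],"delta_rot":[0,0,0.003]},
  {"grip":255,"linear":[0.16,0.02,-9.2],"delta_rot":[0,0,0.003]},
])

```text
time: 19.3
ee_pos: [0.6479, 0.0295, 0.0169]
tcp_rot: [179.8, 0.1, 129.3]
wrist_force: [-3.0, 2.7, -0.4]
opening: 0.013
grasp_force: 43.0
```

Request:
play_rows([
  {"grip":255,"linear":[0,0,-0.4],"delta_rot":[0,0,0]},
  {"grip":255,"linear":[0,0,-0.8],"delta_rot":[0,0,0]},
  {"grip":255,"linear":[0,0,-1.2],"delta_rot":[0,0,0]},
  {"grip":255,"linear":[0,0,-1.2],"delta_rot":[0,0,0]},
])

```text
time: 19.7
ee_pos: [0.6468, 0.029, 0.001]
tcp_rot: [-180.0, -0.0, 129.3]
wrist_force: [-0.4, 3.4, -1.7]
opening: 0.0131
grasp_force: 42.6
```

Request:
play_rows([
  {"grip":175,"linear":[0,0,0],"delta_rot":[0,0,0]},
  {"grip":175,"linear":[0,0,0],"delta_rot":[0,0,0]},
  {"grip":175,"linear":[0,0,4],"delta_rot":[0,0,0]},
  {"grip":175,"linear":[0,0,9],"delta_rot":[0,0,0.1]},
  {"grip":120,"linear":[-4,-5,14],"delta_rot":[0,0,0.24]},
  {"grip":120,"linear":[-13,-33,20],"delta_rot":[0,0,0.38]},
  {"grip":120,"linear":[-13,-33,20],"delta_rot":[0,0,0.52]},
  {"grip":120,"linear":[-13,-33,20],"delta_rot":[0,0,0.66]},
  {"grip":120,"linear":[-13,-33,20],"delta_rot":[0,0,0.8]},
  {"grip":120,"linear":[-13,-33,20],"delta_rot":[0,0,0.98]},
])

```text
time: 20.7
ee_pos: [0.542, -0.2299, 0.1832]
tcp_rot: [-179.9, 0.0, -176.5]
wrist_force: [1.5, 0.2, 0.6]
opening: 0.0453
grasp_force: 0.0
```

Request:
play_rows([
  {"grip":120,"linear":[0,0,0],"delta_rot":[0,0,0.015]},
  {"grip":120,"linear":[0,0,0],"delta_rot":[0,0,0.015]},
  {"grip":120,"linear":[0,0,0],"delta_rot":[0,0,0.015]},
  {"grip":120,"linear":[0,0,0],"delta_rot":[0,0,0.015]},
])

```text
time: 21.1
ee_pos: [0.5433, -0.2265, 0.1818]
tcp_rot: [180.0, -0.0, -176.0]
wrist_force: [0.2, -0.5, 0.1]
opening: 0.0451
grasp_force: 0.0
```

Run:
```python
from h import *
import pickle
p=bot.camera('wrist'); o=bot.get_obs(); e=o['ee_pos']; print(o['time'],e,o['tcp_rot'],o['q'].round(0))
pickle.dump(p,open('w8.pkl','wb')); W=cloud(p); V=np.isfinite(W[...,0])
B=V&(abs(W[...,0]-.55)<.17)&(abs(W[...,1]+.36)<.1)&(W[...,2]<.05)
P=W[B&(W[...,2]>.004)&(W[...,2]<.012)]; print('plate',rect(P))
P=W[B&(W[...,2]>.033)&(W[...,2]<.042)]; print('bar',len(P),rect(P))
P=W[V&(W[...,2]>.014)&(W[...,2]<.021)&(abs(W[...,0]-.542)<.09)&(abs(W[...,1]+.247)<.06)]; print('tray',rect(P))
q=bot.camera('scene'); W=cloud(q)
for x,y in [(657,-95),(652,-33.2),(647,28.4)]:
    P=W[(np.hypot(W[...,0]*1000-x,W[...,1]*1000-y)<15)]; print('top',np.nanpercentile(P[:,2],[50,95]).round(4))
```

```text
21.15 [ 0.54333313 -0.22649273  0.18184632] [ 1.79988436e+02 -3.35864377e-02 -1.75927897e+02] [-23.  10.  14.  94.  -0. -27.]
plate [559.6, -330.4, 321.2, 142.3, 0.4]
bar 1152 [552.7, -362.7, 59.1, 14.8, 4.9]
tray [542.4, -249.0, 145.5, 70.1, 5.9]
top [0.0525 0.0619]
top [0.053  0.0627]
top [0.0507 0.0617]
```

Request:
play_rows([
  {"grip":120,"linear":[0.9,-13.6,0],"delta_rot":[0,0,0.014]},
  {"grip":120,"linear":[0.9,-13.6,0],"delta_rot":[0,0,0.014]},
  {"grip":120,"linear":[0.9,-13.6,-5],"delta_rot":[0,0,0.014]},
  {"grip":120,"linear":[0.9,-13.6,-10],"delta_rot":[0,0,0.014]},
  {"grip":120,"linear":[0.9,-13.6,-14],"delta_rot":[0,0,0.014]},
  {"grip":120,"linear":[0.9,-13.6,-17.5],"delta_rot":[0,0,0.014]},
  {"grip":120,"linear":[0.9,-13.6,-20.2],"delta_rot":[0,0,0.014]},
  {"grip":120,"linear":[0.9,-13.6,-20.2],"delta_rot":[0,0,0.014]},
  {"grip":120,"linear":[0.9,-13.6,-20.2],"delta_rot":[0,0,0.014]},
])

```text
time: 22.1
ee_pos: [0.5523, -0.3631, -0.0191]
tcp_rot: [180.0, -0.0, -175.1]
wrist_force: [0.0, 0.1, 1.3]
opening: 0.0452
grasp_force: 0.0
```

Request:
play_rows([
  {"grip":255,"linear":[0,0,0],"delta_rot":[0,0,0]},
  {"grip":255,"linear":[0,0,0],"delta_rot":[0,0,0]},
  {"grip":255,"linear":[0,0,0],"delta_rot":[0,0,0]},
  {"grip":255,"linear":[0,0,0],"delta_rot":[0,0,0]},
], force=70)

```text
time: 22.5
ee_pos: [0.553, -0.364, -0.0176]
tcp_rot: [-179.9, 0.1, -175.2]
wrist_force: [0.0, 1.8, 6.6]
opening: 0.0124
grasp_force: 71.2
```

Request:
play_rows([
  {"grip":255,"linear":[0,0,4],"delta_rot":[0,0,0]},
  {"grip":255,"linear":[0,0,8],"delta_rot":[0,0,0]},
  {"grip":255,"linear":[0,0,12],"delta_rot":[0,0,-0.13]},
  {"grip":255,"linear":[-2,4,16],"delta_rot":[0,0,-0.26]},
  {"grip":255,"linear":[-4,8,18],"delta_rot":[0,0,-0.39]},
  {"grip":255,"linear":[-4,12,18],"delta_rot":[0,0,-0.52]},
  {"grip":255,"linear":[-4,16,18],"delta_rot":[0,0,-0.65]},
  {"grip":255,"linear":[-4,20,18],"delta_rot":[0,0,-0.78]},
  {"grip":255,"linear":[-4,24,18],"delta_rot":[0,0,-0.91]},
  {"grip":255,"linear":[-4,28,18],"delta_rot":[0,0,-1.04]},
])

```text
time: 23.5
ee_pos: [0.5116, -0.0821, 0.1607]
tcp_rot: [180.0, 0.0, 124.9]
wrist_force: [0.4, 0.4, -2.3]
opening: 0.0126
grasp_force: 69.9
```

Request:
play_rows([
  {"grip":255,"linear":[0,3,0],"delta_rot":[0,0,-0.13]},
  {"grip":255,"linear":[2,5,0],"delta_rot":[0,0,-0.26]},
  {"grip":255,"linear":[6,5,0],"delta_rot":[0,0,-0.4]},
  {"grip":255,"linear":[10,5,0],"delta_rot":[0,0,-0.54]},
  {"grip":255,"linear":[13,5,0],"delta_rot":[0,0,-0.54]},
  {"grip":255,"linear":[13,5,0],"delta_rot":[0,0,-0.54]},
  {"grip":255,"linear":[13,5,0],"delta_rot":[0,0,-0.54]},
])

```text
time: 24.2
ee_pos: [0.642, -0.0336, 0.1595]
tcp_rot: [-179.9, -0.0, 94.3]
wrist_force: [-0.7, -0.7, -1.7]
opening: 0.0128
grasp_force: 70.1
```

```bash
cat > plate.py <<'E'
from h import *
import pickle
o=bot.get_obs(); e=o['ee_pos']; print(o['time'],e,o['tcp_rot'],o['q'].round(0),o['opening'],o['wrist_force'].round(1))
for n in ('wrist','scene'):
    p=bot.camera(n); pickle.dump(p,open('pl_'+n+'.pkl','wb')); W=cloud(p)-e; V=np.isfinite(W[...,0])
    B=V&(abs(W[...,0])<.15)&(abs(W[...,1])<.15)
    h,b=np.histogram(W[B][:,2],np.arange(-.2,.1,.004)); print(n,[(b[i].round(3),h[i]) for i in np.argsort(-h)[:6]])
    P=W[B&(W[...,2]>.02)&(W[...,2]<.034)]; print(len(P),rect(P), P[:,2].mean().round(4))
E
python3 plate.py
```

```text
24.2 [ 0.64200918 -0.03359475  0.15945729] [-1.79905919e+02 -9.70152254e-03  9.43158685e+01] [-3. 18. 20. 93. -0. 83.] 0.012825530290526063 [-0.7 -0.7 -1.7]
wrist [(np.float64(-0.16), np.int64(50148)), (np.float64(0.024), np.int64(36204)), (np.float64(0.088), np.int64(5968)), (np.float64(-0.156), np.int64(5146)), (np.float64(-0.016), np.int64(3947)), (np.float64(0.052), np.int64(3649))]
36487 [-1.1, 18.9, 167.3, 56.5, -85.7] 0.0262
scene [(np.float64(-0.156), np.int64(2804)), (np.float64(-0.16), np.int64(2437)), (np.float64(0.024), np.int64(614)), (np.float64(0.028), np.int64(528)), (np.float64(-0.136), np.int64(370)), (np.float64(-0.132), np.int64(343))]
1290 [-0.9, -1.6, 241.3, 64.5, -85.8] 0.0273
```

Plate level and aligned. Move over the rack and down to just above the pins, then look.

Request:
play_rows([
  {"grip":255,"linear":[1.0,0.05,0],"delta_rot":[0,0,0.007]},
  {"grip":255,"linear":[1.0,0.05,-3],"delta_rot":[0,0,0.007]},
  {"grip":255,"linear":[1.0,0.05,-6],"delta_rot":[0,0,0.007]},
  {"grip":255,"linear":[1.0,0.05,-7.9],"delta_rot":[0,0,0.007]},
  {"grip":255,"linear":[1.0,0.05,-7.9],"delta_rot":[0,0,0.007]},
  {"grip":255,"linear":[1.0,0.05,-7.9],"delta_rot":[0,0,0.007]},
])

```text
time: 24.9
ee_pos: [0.6516, -0.0332, 0.0826]
tcp_rot: [179.9, 0.0, 94.7]
wrist_force: [0.1, 0.2, -1.6]
opening: 0.0128
grasp_force: 69.9
```

```bash
python3 plate.py
python3 - <<'E'
from h import *
import pickle
a=pickle.load(open('pl_scene.pkl','rb'));b=pickle.load(open('pl_wrist.pkl','rb'))
cv2.imwrite('pics/pl.png',np.hstack([cv2.resize(a['color'][150:250,230:350],(360,300)),cv2.resize(b['color'],(400,300))])[:,:,::-1])
E
```

```text
24.9 [ 0.65163872 -0.03322973  0.08263411] [1.79948676e+02 6.46867559e-03 9.46957145e+01] [-3. 18. 13. 84.  0. 82.] 0.01276430079567698 [ 0.1  0.2 -1.6]
wrist [(np.float64(-0.084), np.int64(50983)), (np.float64(0.024), np.int64(36185)), (np.float64(-0.08), np.int64(33494)), (np.float64(0.088), np.int64(5979)), (np.float64(-0.044), np.int64(4710)), (np.float64(0.052), np.int64(3549))]
36492 [-1.1, 19.0, 167.1, 56.8, -85.1] 0.0262
scene [(np.float64(-0.08), np.int64(2620)), (np.float64(-0.084), np.int64(1282)), (np.float64(0.024), np.int64(567)), (np.float64(0.028), np.int64(523)), (np.float64(-0.076), np.int64(486)), (np.float64(-0.056), np.int64(402))]
1214 [-0.1, -1.4, 240.3, 62.8, -85.3] 0.0275
```

View pics/pl.png

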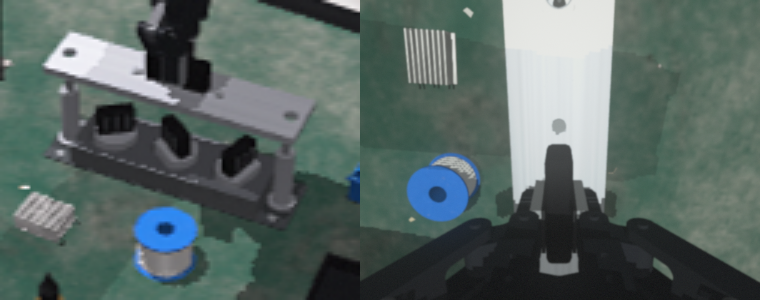

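Scene crop: plate at (180,85) over the rack, three cartridges beneath it, holes (68,53), (290,115) above the posts. Lowering with force watch.

Request:
play_rows([
  {"grip":255,"linear":[0,0.04,-0.6],"delta_rot":[0,0,0]},
  {"grip":255,"linear":[0,0.04,-1.2],"delta_rot":[0,0,0]},
  {"grip":255,"linear":[0,0.04,-1.7],"delta_rot":[0,0,0]},
  {"grip":255,"linear":[0,0.04,-2.2],"delta_rot":[0,0,0]},
  {"grip":255,"linear":[0,0.04,-2.2],"delta_rot":[0,0,0]},
])

```text
time: 25.5
ee_pos: [0.6515, -0.0327, 0.058]
tcp_rot: [-179.9, -0.0, 94.7]
wrist_force: [-0.5, 0.7, -1.9]
opening: 0.0125
grasp_force: 70.0
```

Request:
play_rows([
  {"grip":255,"linear":[0,0,-0.4],"delta_rot":[0,0,0]},
  {"grip":255,"linear":[0,0,-0.7],"delta_rot":[0,0,0]},
  {"grip":255,"linear":[0,0,-0.9],"delta_rot":[0,0,0]},
  {"grip":255,"linear":[0,0,-1.05],"delta_rot":[0,0,0]},
  {"grip":255,"linear":[0,0,-1.05],"delta_rot":[0,0,0]},
])

```text
time: 26.0
ee_pos: [0.652, -0.0327, 0.0486]
tcp_rot: [-180.0, 0.0, 94.7]
wrist_force: [-0.9, -1.3, -2.8]
opening: 0.0123
grasp_force: 70.2
```

Request:
play_rows([
  {"grip":255,"linear":[0,0,-0.1],"delta_rot":[0,0,0]},
  {"grip":190,"linear":[0,0,-0.1],"delta_rot":[0,0,0]},
  {"grip":170,"linear":[0,0,-0.1],"delta_rot":[0,0,0]},
  {"grip":170,"linear":[0,0,3],"delta_rot":[0,0,0]},
  {"grip":170,"linear":[0,0,7],"delta_rot":[0,0,0]},
  {"grip":120,"linear":[-3,0,11],"delta_rot":[0,0,0.14]},
  {"grip":60,"linear":[-8,-2,12],"delta_rot":[0,0,0.28]},
  {"grip":20,"linear":[-12,-4,12],"delta_rot":[0,0,0.42]},
  {"grip":20,"linear":[-14,-4,12],"delta_rot":[0,0,0.56]},
  {"grip":20,"linear":[-14,-4,12],"delta_rot":[0,0,0.7]},
])

```text
time: 27.0
ee_pos: [0.5101, -0.0733, 0.1703]
tcp_rot: [179.9, 0.1, 135.1]
wrist_force: [0.9, 0.2, -0.6]
opening: 0.0788
grasp_force: 0.0
```

Request:
play_rows([
  {"grip":20,"linear":[0,0,0],"delta_rot":[0,0,0.14]},
  {"grip":20,"linear":[0,0,0],"delta_rot":[0,0,0.28]},
  {"grip":20,"linear":[0,0,0],"delta_rot":[0,0,0.42]},
  {"grip":20,"linear":[0,0,0],"delta_rot":[0,0,0.56]},
  {"grip":20,"linear":[0,0,0],"delta_rot":[0,0,0.7]},
  {"grip":20,"linear":[0,0,0],"delta_rot":[0,0,0.84]},
  {"grip":20,"linear":[0,0,0],"delta_rot":[0,0,0.887]},
  {"grip":20,"linear":[0,0,0],"delta_rot":[0,0,0.887]},
])

```text
time: 27.8
ee_pos: [0.5121, -0.0727, 0.169]
tcp_rot: [-180.0, 0.0, -174.3]
wrist_force: [-0.2, -0.2, -1.1]
opening: 0.0788
grasp_force: 0.0
```

```bash
cat > obj.py <<'E'
from h import *
import pickle,sys
from scipy.optimize import least_squares
o=bot.get_obs(); e=o['ee_pos']; print(o['time'],e.round(4),o['tcp_rot'].round(2),o['opening'],o['grasp_force'],o['wrist_force'].round(1))
p=bot.camera('wrist'); W=cloud(p); V=np.isfinite(W[...,0]); pickle.dump(p,open('last.pkl','wb'))
# plate check
P=W[V&(np.hypot(W[...,0]-.652,W[...,1]+.033)<.13)&(W[...,2]>.06)&(W[...,2]<.083)]
if len(P)>500:
    A=np.c_[P[:,:2]-[.652,-.033],np.ones(len(P))]; print('plate fit slope,z',np.linalg.lstsq(A,P[:,2],rcond=None)[0].round(4),rect(P))
for k,x,y,h in [('spool',547.3,-80,40),('bottle',419,-40,0),('eye_loupe',425,190.5,41)]:
    for d in bot.trace(p,k)[:3]:
        P=sel(W,d['pixels'],*( (.012,.05) if k=='bottle' else (h/1000-.005,h/1000+.006)))
        if len(P)>40: print(k,round(d['conf'],2),len(P),rect(P),np.percentile(sel(W,d['pixels'],-1,1)[:,2],98).round(4))
E
python3 obj.py
python3 - <<'E'
import sys; sys.path.insert(0,'.')
from h import *
p=bot.camera('scene');W=cloud(p)
P=W[(np.hypot(W[...,0]-.652,W[...,1]+.033)<.125)&(W[...,2]>.066)&(W[...,2]<.083)];P=P[np.isfinite(P[:,0])]
A=np.c_[P[:,:2]-[.652,-.033],np.ones(len(P))]; print('scene plate',len(P),np.linalg.lstsq(A,P[:,2],rcond=None)[0].round(4),rect(P))
E
```

```text
27.8 [ 0.5121 -0.0727  0.169 ] [-1.7999e+02  3.0000e-02 -1.7434e+02] 0.07876629496431492 0.0 [-0.2 -0.2 -1.1]
plate fit slope,z [0.0348 0.0043 0.0746] [654.2, -56.3, 196.4, 58.6, -85.6]
spool 0.64 2766 [547.1, -79.7, 53.7, 53.2, 3.6] 0.0413
bottle 0.71 912 [419.4, -41.2, 30.9, 30.3, -16.9] 0.0799
scene plate 1174 [0.0277 0.0028 0.0754] [651.4, -33.6, 241.8, 62.2, -85.2]
```

Cover lies flush, its top at about 74.6 mm. Now the spool.

Request:
play_rows([
  {"grip":20,"linear":[3.5,-0.7,0],"delta_rot":[0,0,0]},
  {"grip":20,"linear":[3.5,-0.7,-5],"delta_rot":[0,0,0]},
  {"grip":20,"linear":[3.5,-0.7,-10],"delta_rot":[0,0,0]},
  {"grip":20,"linear":[3.5,-0.7,-14],"delta_rot":[0,0,0]},
  {"grip":20,"linear":[3.5,-0.7,-17],"delta_rot":[0,0,0]},
  {"grip":20,"linear":[3.5,-0.7,-18.7],"delta_rot":[0,0,0]},
  {"grip":20,"linear":[3.5,-0.7,-18.7],"delta_rot":[0,0,0]},
  {"grip":255,"linear":[3.5,-0.7,-18.7],"delta_rot":[0,0,0]},
  {"grip":255,"linear":[3.5,-0.7,-18.7],"delta_rot":[0,0,0]},
  {"grip":255,"linear":[3.5,-0.7,-18.7],"delta_rot":[0,0,0]},
], force=40)

```text
time: 29.05
ee_pos: [0.5483, -0.0799, -0.0163]
tcp_rot: [-180.0, 0.2, -174.4]
wrist_force: [-0.7, -0.2, 4.5]
opening: 0.0525
grasp_force: 43.1
```

Request:
play_rows([
  {"grip":255,"linear":[0,0,4],"delta_rot":[0,0,0]},
  {"grip":255,"linear":[-1,-4,8],"delta_rot":[0,0,0]},
  {"grip":255,"linear":[-2,-9,8],"delta_rot":[0,0,0]},
  {"grip":255,"linear":[-3,-13,8],"delta_rot":[0,0,0]},
  {"grip":255,"linear":[-4.2,-17.3,8],"delta_rot":[0,0,0]},
  {"grip":255,"linear":[-4.2,-17.3,8],"delta_rot":[0,0,0]},
  {"grip":255,"linear":[-4.2,-17.3,6],"delta_rot":[0,0,0]},
  {"grip":255,"linear":[-4.2,-17.3,6],"delta_rot":[0,0,0]},
])

```text
time: 29.85
ee_pos: [0.5038, -0.2524, 0.04]
tcp_rot: [179.9, -0.1, -174.4]
wrist_force: [-0.6, -0.0, -3.1]
opening: 0.0526
grasp_force: 44.0
```

Run:
```python
from h import *
o=bot.get_obs(); e=o['ee_pos']; print(o['time'],e.round(4),o['tcp_rot'].round(2),o['opening'])
p=bot.camera('wrist'); W=cloud(p); V=np.isfinite(W[...,0])
P=W[V&(W[...,2]>.0145)&(W[...,2]<.021)&(abs(W[...,0]-.542)<.09)&(abs(W[...,1]+.249)<.045)]; print('tray',len(P),rect(P),np.percentile(P[:,1],[2,98]))
P=W[V&(abs(W[...,2]-e[2]-.056)<.006)&(np.hypot(W[...,0]-e[0],W[...,1]-e[1])<.032)]; print('spool top',len(P),rect(P),np.median(P[:,2]))
cv2.imwrite('pics/sp.png',p['color'][:,:,::-1])
```

```text
29.85 [ 0.5038 -0.2524  0.04  ] [ 1.7990e+02 -1.4000e-01 -1.7442e+02] 0.05255467652748877
tray 2669 [540.5, -249.3, 142.4, 70.3, 5.9] [-0.28939818 -0.21020296]
spool top 16035 [502.5, -253.1, 57.7, 54.5, -40.7] 0.09609239217468772
```

View pics/sp.png

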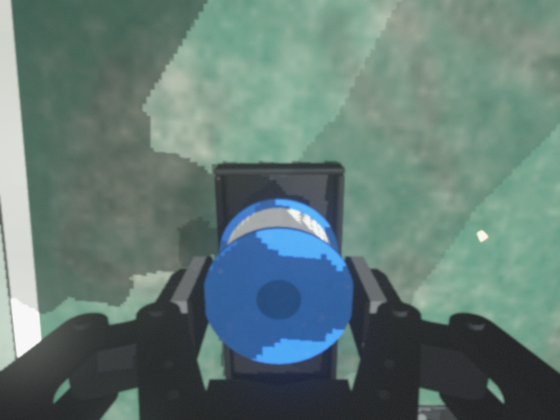

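Spool sits centred over the near half of the tray at (278,300), with the tray walls at columns 217 and 343. Lowering.

Request:
play_rows([
  {"grip":255,"linear":[0.1,0,-2],"delta_rot":[0,0,0]},
  {"grip":255,"linear":[0.1,0,-4],"delta_rot":[0,0,0]},
  {"grip":255,"linear":[0.1,0,-4.7],"delta_rot":[0,0,0]},
  {"grip":255,"linear":[0.1,0,-5.1],"delta_rot":[0,0,0]},
  {"grip":255,"linear":[0.1,0,-5.2],"delta_rot":[0,0,0]},
  {"grip":255,"linear":[0.1,0,-5.2],"delta_rot":[0,0,0]},
])

```text
time: 30.5
ee_pos: [0.5065, -0.2528, -0.0093]
tcp_rot: [-180.0, 0.1, -174.4]
wrist_force: [-0.9, -0.4, -2.7]
opening: 0.0525
grasp_force: 44.0
```

Request:
play_rows([
  {"grip":255,"linear":[0,0,-0.2],"delta_rot":[0,0,0]},
  {"grip":255,"linear":[0,0,-0.2],"delta_rot":[0,0,0]},
])

```text
time: 30.7
ee_pos: [0.5062, -0.2528, -0.0119]
tcp_rot: [-180.0, 0.0, -174.4]
wrist_force: [0.2, -0.1, -2.1]
opening: 0.0528
grasp_force: 44.0
```

Request:
play_rows([
  {"grip":50,"linear":[0,0,-0.05],"delta_rot":[0,0,0]},
  {"grip":50,"linear":[0,0,-0.05],"delta_rot":[0,0,0]},
  {"grip":50,"linear":[0,0,-0.05],"delta_rot":[0,0,0]},
  {"grip":50,"linear":[0,0,5],"delta_rot":[0,0,0]},
  {"grip":50,"linear":[0,0,10],"delta_rot":[0,0,0]},
  {"grip":90,"linear":[-6,40,15],"delta_rot":[0,0,0]},
  {"grip":90,"linear":[-6,40,15],"delta_rot":[0,0,0]},
  {"grip":90,"linear":[-6,40,15],"delta_rot":[0,0,0]},
  {"grip":90,"linear":[-6,40,15],"delta_rot":[0,0,0]},
  {"grip":90,"linear":[-6,40,15],"delta_rot":[0,0,0]},
])

```text
time: 31.7
ee_pos: [0.4687, -0.0058, 0.1189]
tcp_rot: [-180.0, 0.1, -174.4]
wrist_force: [0.7, 0.6, 0.3]
opening: 0.0554
grasp_force: 0.0
```

Request:
play_rows([
  {"grip":90,"linear":[-4,20,1],"delta_rot":[0,0,0]},
  {"grip":90,"linear":[-4,20,1],"delta_rot":[0,0,0]},
  {"grip":90,"linear":[-4,20,1],"delta_rot":[0,0,0]},
  {"grip":90,"linear":[-4,20,1],"delta_rot":[0,0,0]},
  {"grip":90,"linear":[-4,20,1],"delta_rot":[0,0,0]},
])

```text
time: 32.2
ee_pos: [0.428, 0.1971, 0.1287]
tcp_rot: [179.9, 0.0, -174.1]
wrist_force: [0.2, -0.7, 0.0]
opening: 0.0551
grasp_force: 0.0
```

```bash
python3 obj.py
python3 - <<'E'
import sys; sys.path.insert(0,'.')
from h import *
p=bot.camera('scene');W=cloud(p)
P=W[(np.hypot(W[...,0]-.505,W[...,1]+.253)<.04)&(W[...,2]>.03)];P=P[np.isfinite(P[:,0])]; print('spool',len(P),rect(P[P[:,2]>.039]),np.percentile(P[:,2],[5,50,95]))
E
```

```text
32.2 [0.428  0.1971 0.1287] [ 1.7992e+02  5.0000e-02 -1.7406e+02] 0.05508006670757461 0.0 [ 0.2 -0.7  0. ]
eye_loupe 0.83 672 [424.6, 190.1, 31.6, 31.5, 82.0] 0.0419
spool 340 [505.6, -253.8, 53.5, 53.0, 10.3] [0.03324401 0.04448542 0.0477629 ]
```

Request:
play_rows([
  {"grip":90,"linear":[-0.35,-0.7,0],"delta_rot":[0,0,0]},
  {"grip":90,"linear":[-0.35,-0.7,-4],"delta_rot":[0,0,0]},
  {"grip":90,"linear":[-0.35,-0.7,-8],"delta_rot":[0,0,0]},
  {"grip":90,"linear":[-0.35,-0.7,-12],"delta_rot":[0,0,0]},
  {"grip":90,"linear":[-0.35,-0.7,-14.7],"delta_rot":[0,0,0]},
  {"grip":90,"linear":[-0.35,-0.7,-14.7],"delta_rot":[0,0,0]},
  {"grip":90,"linear":[-0.35,-0.7,-14.7],"delta_rot":[0,0,0]},
  {"grip":255,"linear":[-0.35,-0.7,-14.7],"delta_rot":[0,0,0]},
  {"grip":255,"linear":[-0.35,-0.7,-14.7],"delta_rot":[0,0,0]},
  {"grip":255,"linear":[-0.35,-0.7,-14.7],"delta_rot":[0,0,0]},
], force=30)

```text
time: 33.45
ee_pos: [0.4271, 0.186, -0.0164]
tcp_rot: [180.0, 0.2, -174.4]
wrist_force: [-0.1, -1.7, 7.0]
opening: 0.0324
grasp_force: 29.6
```

Request:
play_rows([
  {"grip":255,"linear":[0,0,4],"delta_rot":[0,0,0]},
  {"grip":255,"linear":[0,0,9],"delta_rot":[0,0,0]},
  {"grip":255,"linear":[8,-21,12],"delta_rot":[0,0,0]},
  {"grip":255,"linear":[8,-21,12],"delta_rot":[0,0,0]},
  {"grip":255,"linear":[8,-21,12],"delta_rot":[0,0,0]},
  {"grip":255,"linear":[8,-21,12],"delta_rot":[0,0,0]},
  {"grip":255,"linear":[16.3,-43,10],"delta_rot":[0,0,0]},
  {"grip":255,"linear":[16.3,-43,10],"delta_rot":[0,0,0]},
  {"grip":255,"linear":[16.3,-43,10],"delta_rot":[0,0,0]},
  {"grip":255,"linear":[16.3,-43,10],"delta_rot":[0,0,0]},
])

```text
time: 34.45
ee_pos: [0.5677, -0.1888, 0.0866]
tcp_rot: [-179.9, 0.1, -174.4]
wrist_force: [1.2, 0.2, 0.2]
opening: 0.0324
grasp_force: 30.5
```

Request:
play_rows([
  {"grip":255,"linear":[0,0,0],"delta_rot":[0,0,0]},
  {"grip":255,"linear":[0,0,0],"delta_rot":[0,0,0]},
])

```text
time: 34.65
ee_pos: [0.5669, -0.1875, 0.0855]
tcp_rot: [180.0, 0.0, -174.5]
wrist_force: [-0.4, -0.4, -0.1]
opening: 0.0322
grasp_force: 30.5
```

```bash
cat > held.py <<'E'
from h import *
o=bot.get_obs(); e=o['ee_pos']; print(o['time'],e.round(4),o['tcp_rot'].round(2),o['opening'],o['grasp_force'])
for n in ('wrist','scene'):
    p=bot.camera(n); W=cloud(p); V=np.isfinite(W[...,0]); D=W-e
    B=V&(np.hypot(D[...,0],D[...,1])<.026)&(D[...,2]<.075)&(D[...,2]>-.03)
    h,b=np.histogram(D[B][:,2],np.arange(-.03,.075,.005)); print(n,dict(zip(b.round(3).tolist(),h.tolist())))
    P=W[B&(abs(D[...,2]-.056)<.005)]; print('top',len(P),rect(P) if len(P)>9 else '')
    P=W[V&(W[...,2]>.037)&(W[...,2]<.052)&(np.hypot(W[...,0]-.505,W[...,1]+.253)<.03)]; print('spool',len(P),rect(P) if len(P)>9 else '')
cv2.imwrite('pics/held.png',bot.camera('wrist')['color'][:,:,::-1])
E
python3 held.py
```

```text
34.65 [ 0.5669 -0.1875  0.0855] [ 1.8000e+02  1.0000e-02 -1.7449e+02] 0.03218997938562856 30.470952806062996
wrist {-0.03: 0, -0.025: 0, -0.02: 0, -0.015: 0, -0.01: 0, -0.005: 0, 0.0: 0, 0.005: 0, 0.01: 0, 0.015: 159, 0.02: 550, 0.025: 575, 0.03: 416, 0.035: 547, 0.04: 716, 0.045: 2657, 0.05: 2434, 0.055: 2447, 0.06: 559, 0.065: 558}
top 3924 [564.3, -185.7, 46.8, 32.6, -70.8]
spool 7116 [505.4, -254.3, 53.9, 53.7, -69.4]
scene {-0.03: 0, -0.025: 0, -0.02: 0, -0.015: 0, -0.01: 0, -0.005: 0, 0.0: 0, 0.005: 0, 0.01: 0, 0.015: 9, 0.02: 27, 0.025: 29, 0.03: 21, 0.035: 24, 0.04: 33, 0.045: 45, 0.05: 68, 0.055: 47, 0.06: 30, 0.065: 9}
top 113 [563.4, -189.6, 45.5, 34.3, 77.5]
spool 299 [505.4, -253.1, 55.6, 53.5, 27.7]
```

View pics/held.png

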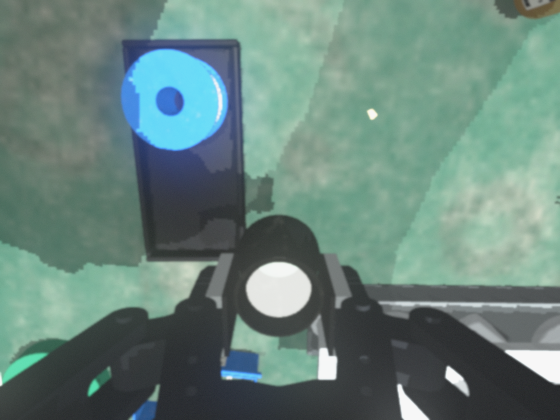

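Loupe held upright at (278,280); the spool stands in the tray at (172,100). Finding the loupe's offset from the tool.

Run:
```python
from h import *
p=bot.camera('wrist'); o=bot.get_obs(); e=o['ee_pos']; print(e.round(4)); W=cloud(p)
g=p['color'].min(2); m=np.zeros(g.shape,bool); m[255:325,240:318]=g[255:325,240:318]>140
n,l,s,c=cv2.connectedComponentsWithStats(m.astype(np.uint8)); i=1+s[1:,4].argmax(); P=W[l==i]; P=P[np.isfinite(P[:,0])]
print(s[i],P.mean(0).round(4),rect(P))
```

```text
[ 0.5669 -0.1853  0.086 ]
[ 246  262   65   56 2820] [ 0.5656 -0.1871  0.1359] [564.8, -187.1, 25.0, 24.7, -37.0]
```

Request:
play_rows([
  {"grip":255,"linear":[2.3,-5.75,0],"delta_rot":[0,0,0]},
  {"grip":255,"linear":[2.3,-5.75,0],"delta_rot":[0,0,0]},
  {"grip":255,"linear":[2.3,-5.75,-3],"delta_rot":[0,0,0]},
  {"grip":255,"linear":[2.3,-5.75,-6],"delta_rot":[0,0,0]},
  {"grip":255,"linear":[2.3,-5.75,-8.5],"delta_rot":[0,0,0]},
  {"grip":255,"linear":[2.3,-5.75,-9.2],"delta_rot":[0,0,0]},
  {"grip":255,"linear":[2.3,-5.75,-9.5],"delta_rot":[0,0,0]},
  {"grip":255,"linear":[2.3,-5.75,-9.7],"delta_rot":[0,0,0]},
  {"grip":255,"linear":[2.3,-5.75,-9.7],"delta_rot":[0,0,0]},
])

```text
time: 35.75
ee_pos: [0.5906, -0.2439, -0.0104]
tcp_rot: [-179.9, 0.1, -174.3]
wrist_force: [1.6, 0.0, -0.4]
opening: 0.0322
grasp_force: 30.5
```

Request:
play_rows([
  {"grip":255,"linear":[0,0,-0.15],"delta_rot":[0,0,0]},
  {"grip":255,"linear":[0,0,-0.15],"delta_rot":[0,0,0]},
  {"grip":110,"linear":[0,0,-0.15],"delta_rot":[0,0,0]},
  {"grip":110,"linear":[0,0,-0.15],"delta_rot":[0,0,0]},
  {"grip":110,"linear":[0,0,-0.15],"delta_rot":[0,0,0]},
  {"grip":110,"linear":[0,0,5],"delta_rot":[0,0,0]},
  {"grip":110,"linear":[0,0,10],"delta_rot":[0,0,0]},
  {"grip":110,"linear":[-4,3,14],"delta_rot":[0,0,0]},
  {"grip":110,"linear":[-15,18,16],"delta_rot":[0,0,0]},
  {"grip":110,"linear":[-15,18,16],"delta_rot":[0,0,0]},
])

```text
time: 36.75
ee_pos: [0.4985, -0.1415, 0.1344]
tcp_rot: [-180.0, 0.1, -174.4]
wrist_force: [1.4, 0.8, 1.3]
opening: 0.0489
grasp_force: 0.0
```

Request:
play_rows([
  {"grip":110,"linear":[-8,9,0],"delta_rot":[0,0,0]},
  {"grip":110,"linear":[-8,9,0],"delta_rot":[0,0,0]},
  {"grip":110,"linear":[-8,9,0],"delta_rot":[0,0,0]},
  {"grip":110,"linear":[-8,9,0],"delta_rot":[0,0,0]},
  {"grip":110,"linear":[-8,9,0],"delta_rot":[0,0,0]},
])

```text
time: 37.25
ee_pos: [0.4194, -0.0519, 0.1338]
tcp_rot: [-180.0, 0.1, -174.3]
wrist_force: [0.6, -0.9, 0.1]
opening: 0.0488
grasp_force: 0.0
```

```bash
python3 obj.py;  python3 - <<'E'
import sys; sys.path.insert(0,'.')
from h import *
p=bot.camera('scene');W=cloud(p)
for x,y in ((.505,-.253),(.588,-.2445)):
    P=W[(np.hypot(W[...,0]-x,W[...,1]-y)<.035)&(W[...,2]>.039)];P=P[np.isfinite(P[:,0])]; print(len(P),rect(P),np.percentile(P[:,2],[50,95]))
E
```

```text
37.25 [ 0.4194 -0.0519  0.1338] [-1.7998e+02  7.0000e-02 -1.7432e+02] 0.04875076220278477 0.0 [ 0.6 -0.9  0.1]
spool 0.64 2458 [505.9, -245.1, 54.5, 36.6, -5.7] 0.0451
bottle 0.72 1000 [418.5, -41.0, 30.7, 29.7, -75.4] 0.0796
eye_loupe 0.72 101 [577.6, -253.5, 18.1, 4.7, -48.2] 0.0458
291 [504.7, -253.9, 55.3, 53.4, 35.4] [0.04492111 0.048459  ]
73 [588.6, -245.4, 33.3, 28.3, 24.9] [0.04312449 0.04748114]
```

Request:
play_rows([
  {"grip":110,"linear":[-0.05,1.08,0],"delta_rot":[0,0,0]},
  {"grip":110,"linear":[-0.05,1.08,-2],"delta_rot":[0,0,0]},
  {"grip":110,"linear":[-0.05,1.08,-6],"delta_rot":[0,0,0]},
  {"grip":110,"linear":[-0.05,1.08,-10],"delta_rot":[0,0,0]},
  {"grip":110,"linear":[-0.05,1.08,-13],"delta_rot":[0,0,0]},
  {"grip":110,"linear":[-0.05,1.08,-15],"delta_rot":[0,0,0]},
  {"grip":110,"linear":[-0.05,1.08,-15],"delta_rot":[0,0,0]},
  {"grip":255,"linear":[-0.05,1.08,-15],"delta_rot":[0,0,0]},
  {"grip":255,"linear":[-0.05,1.08,-15],"delta_rot":[0,0,0]},
  {"grip":255,"linear":[-0.05,1.08,-15],"delta_rot":[0,0,0]},
])

```text
time: 38.5
ee_pos: [0.4196, -0.0413, -0.0153]
tcp_rot: [-180.0, 0.1, -174.4]
wrist_force: [0.3, -0.6, -0.4]
opening: 0.0297
grasp_force: 30.3
```

Request:
play_rows([
  {"grip":255,"linear":[0,0,4],"delta_rot":[0,0,0]},
  {"grip":255,"linear":[0,0,9],"delta_rot":[0,0,0]},
  {"grip":255,"linear":[13.2,-20.7,9],"delta_rot":[0,0,0]},
  {"grip":255,"linear":[13.2,-20.7,9],"delta_rot":[0,0,0]},
  {"grip":255,"linear":[13.2,-20.7,9],"delta_rot":[0,0,0]},
  {"grip":255,"linear":[13.2,-20.7,9],"delta_rot":[0,0,0]},
  {"grip":255,"linear":[13.2,-20.7,9],"delta_rot":[0,0,0]},
  {"grip":255,"linear":[13.2,-20.7,9],"delta_rot":[0,0,0]},
  {"grip":255,"linear":[13.2,-20.7,9],"delta_rot":[0,0,0]},
])

```text
time: 39.4
ee_pos: [0.5507, -0.2489, 0.0731]
tcp_rot: [180.0, -0.0, -174.5]
wrist_force: [-0.2, -0.0, -0.3]
opening: 0.0297
grasp_force: 30.4
```

Run:
```python
from h import *
o=bot.get_obs(); e=o['ee_pos']; print(o['time'],e.round(4),o['opening'])
p=bot.camera('wrist'); W=cloud(p)
for x,y in ((.505,-.253),(.588,-.2445)):
    P=W[(np.hypot(W[...,0]-x,W[...,1]-y)<.04)&(W[...,2]>.037)&(W[...,2]<.05)];P=P[np.isfinite(P[:,0])]; print(len(P),rect(P) if len(P)>9 else'')
d=bot.trace(p,'bottle')[0]; P=W[d['pixels']]; P=P[np.isfinite(P[:,0])]; P=P[P[:,2]>e[2]+.03]; print(d['conf'],d['box'],P.min(0),P.max(0)); T=P[P[:,2]>P[:,2].max()-.008]; print('tip',T.mean(0))
q=bot.camera('scene'); cv2.imwrite('pics/bt.png',np.hstack([cv2.resize(p['color'],(400,300)),cv2.resize(q['color'][180:300,270:420],(375,300))])[:,:,::-1])
```

```text
39.4 [ 0.5507 -0.2489  0.0731] 0.029733229918320933
7199 [505.7, -254.1, 53.8, 53.5, -84.5]
0 
0.86 [238.0, 226.1, 318.9, 382.0] [ 0.53520736 -0.26561075  0.10310284] [ 0.5617232  -0.23531135  0.17168465]
tip [ 0.54931657 -0.25089533  0.16660685]
```

View pics/bt.png

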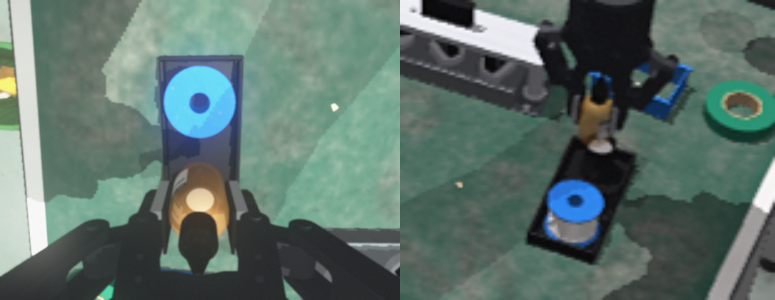

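Bottle hangs upright between the spool (200,100) and the loupe. Lowering.

Request:
play_rows([
  {"grip":255,"linear":[0.08,0,-3],"delta_rot":[0,0,0]},
  {"grip":255,"linear":[0.08,0,-6],"delta_rot":[0,0,0]},
  {"grip":255,"linear":[0.08,0,-7.5],"delta_rot":[0,0,0]},
  {"grip":255,"linear":[0.08,0,-8],"delta_rot":[0,0,0]},
  {"grip":255,"linear":[0.08,0,-8.4],"delta_rot":[0,0,0]},
  {"grip":255,"linear":[0.08,0,-8.4],"delta_rot":[0,0,0]},
  {"grip":255,"linear":[0.08,0,-8.4],"delta_rot":[0,0,0]},
])

```text
time: 40.25
ee_pos: [0.5522, -0.2485, -0.0093]
tcp_rot: [-179.9, 0.1, -174.4]
wrist_force: [-0.1, 0.4, 0.3]
opening: 0.0295
grasp_force: 30.4
```

Request:
play_rows([
  {"grip":255,"linear":[0,0,-0.1],"delta_rot":[0,0,0]},
  {"grip":255,"linear":[0,0,-0.2],"delta_rot":[0,0,0]},
  {"grip":255,"linear":[0,0,-0.2],"delta_rot":[0,0,0]},
])

```text
time: 40.55
ee_pos: [0.552, -0.2485, -0.0115]
tcp_rot: [-180.0, 0.1, -174.4]
wrist_force: [-1.1, 0.3, 4.1]
opening: 0.0296
grasp_force: 30.8
```

Request:
play_rows([
  {"grip":115,"linear":[0,0,0],"delta_rot":[0,0,0]},
  {"grip":115,"linear":[0,0,0],"delta_rot":[0,0,0]},
  {"grip":115,"linear":[0,0,0],"delta_rot":[0,0,0]},
  {"grip":115,"linear":[0,0,4],"delta_rot":[0,0,0]},
  {"grip":115,"linear":[0,0,8],"delta_rot":[0,0,0]},
  {"grip":115,"linear":[0,0,12],"delta_rot":[0,0,0]},
  {"grip":115,"linear":[0,0,17],"delta_rot":[0,0,0]},
  {"grip":115,"linear":[-8,4,25],"delta_rot":[0,0,0]},
  {"grip":115,"linear":[-11,12,28],"delta_rot":[0,0,0]},
  {"grip":115,"linear":[-11,12,28],"delta_rot":[0,0,0]},
])

```text
time: 41.55
ee_pos: [0.4659, -0.1621, 0.2429]
tcp_rot: [-180.0, 0.0, -174.4]
wrist_force: [-0.0, 1.3, 1.1]
opening: 0.0467
grasp_force: 0.0
```

Request:
play_rows([
  {"grip":115,"linear":[-2,6,2],"delta_rot":[0,0,0]},
  {"grip":115,"linear":[-2,6,2],"delta_rot":[0,0,0]},
  {"grip":115,"linear":[-2,6,2],"delta_rot":[0,0,0]},
  {"grip":115,"linear":[-2,6,2],"delta_rot":[0,0,0]},
  {"grip":115,"linear":[-2,6,2],"delta_rot":[0,0,0]},
])

```text
time: 42.05
ee_pos: [0.4472, -0.1034, 0.2608]
tcp_rot: [180.0, -0.1, -174.4]
wrist_force: [-0.0, -0.4, 0.6]
opening: 0.0469
grasp_force: 0.0
```

Run:
```python
from h import *
o=bot.get_obs(); print(o['time'],o['ee_pos'].round(3))
p=bot.camera('wrist'); q=bot.camera('scene')
for n,c in(('w',p),('s',q)):
    W=cloud(c); V=np.isfinite(W[...,0])
    for k,x,y in (('spool',.505,-.253),('loupe',.588,-.2445)):
        P=W[V&(np.hypot(W[...,0]-x,W[...,1]-y)<.03)&(W[...,2]>.038)&(W[...,2]<.052)]; print(n,k,len(P),rect(P) if len(P)>9 else '',np.median(P[:,2]).round(4) if len(P) else '')
    P=W[V&(np.hypot(W[...,0]-.551,W[...,1]+.248)<.03)&(W[...,2]>.07)]; print(n,'bottle tip',len(P),P.mean(0).round(4) if len(P) else '',P[:,2].max() if len(P) else '')
    P=W[V&(np.hypot(W[...,0]-.533,W[...,1]-.0365)<.04)&(W[...,2]>.013)]; print(n,'sink',rect(P) if len(P)>9 else '')
    B=V&(abs(W[...,0]-.652)<.05)&(abs(W[...,1]+.033)<.13)
    P=W[B&(W[...,2]>.069)&(W[...,2]<.08)]
    if len(P)>50:
        A=np.c_[P[:,:2]-[.652,-.033],np.ones(len(P))]; print(n,'plate',len(P),np.linalg.lstsq(A,P[:,2],rcond=None)[0].round(4),rect(P))
cv2.imwrite('pics/fin.png',np.hstack([cv2.resize(p['color'],(400,300)),cv2.resize(q['color'][170:310,230:420],(400,300))])[:,:,::-1])
```

```text
42.05 [ 0.447 -0.103  0.261]
w spool 1762 [505.3, -254.0, 53.8, 53.7, 30.2] 0.044
w loupe 416 [583.2, -246.7, 42.6, 31.4, 12.7] 0.0433
w bottle tip 156 [ 0.55   -0.2479  0.076 ] 0.08631135911625003
w sink [533.8, 35.9, 44.9, 33.8, -88.6]
w plate 4649 [0.0186 0.0058 0.0747] [656.2, -77.4, 154.1, 58.3, -85.4]
s spool 297 [504.5, -254.4, 55.4, 53.4, -22.2] 0.0448
s loupe 60 [590.3, -246.5, 30.7, 25.3, 71.1] 0.0432
s bottle tip 29 [ 0.5494 -0.2499  0.0764] 0.08596947092199166
s sink [532.3, 36.1, 45.0, 39.7, -87.9]
s plate 1154 [0.0151 0.0018 0.0753] [652.1, -33.8, 241.5, 64.6, -85.7]
```

View pics/fin.png

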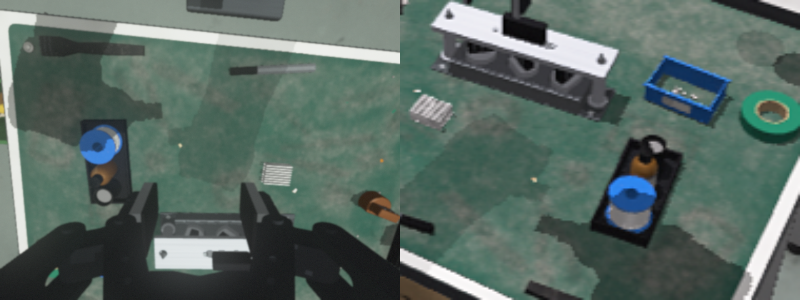

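All is in place: cover flush with both pins through, the three items upright in the tray at (635,185), and the heat sink unmoved. Handing in.

```bash
python3 -c "
from workcell import bot
print(bot.job_done())"
```

```text
the job is handed in; nothing more can be done
None
```

The kit is made up and handed in at about 42 s: all three cartridges are home in their sockets, the cover lies flush over both pins, the spool, bottle and loupe stand upright side by side in the tray, and the heat sink was not moved. The hand-in returned no verdict.

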